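Tilt a circuit board into a bench clamp and lock it with a wedge

ROBOT

A 6-joint arm with a two-finger parallel gripper is mounted at the origin on the work surface. World frame = base frame: x ahead of the robot, y to its left, z up, the work surface at z = 0. Lengths are in m, angles in rad, forces in N, time in s.
With the tool pointing down it reaches from about 0.4 to 0.825 m from the base axis. Payload 7 kg.
Tool frame: the origin (TCP) lies at the very end of the fingers, on their centre line; the grasp point (between the pads) lies 19 mm behind it; x points along the fingers, y is the direction in which the jaws open and shut, and the axes are right-handed (so a half turn about x gives the same grasp; the last joint's range is limited). The gripper opens to 88 mm and grips with 3 to 60 N. Pads are 19 mm wide; open, the fingers measure 130 mm over their backs; the gripper's body (78 mm by 193 mm) begins 47 mm behind the grasp point.
Start: joints at [-0.959, 0.359, 0.012, 0, -1.224, -0.288], TCP at [0.215, -0.64, 0.227] pointing down, gripper open.
Joint ranges: [-3.07, 3.07], [-1.43, 2.12], [-1.02, 1.25], [-3.03, 1.67], [-3.05, -0], [-3.03, 3.03]. Speed limits (rad/s): [2.39, 2.39, 3.01, 3.14, 3.14, 3.14].

INTERFACE

Orientations are given as [roll, pitch, yaw] about the fixed x, y, z axes, in that order (R = Rz(yaw) Ry(pitch) Rx(roll)).
In Python, from station import arm gives the robot as it stands.
- The arm moves only by the shell command python3 -m inch 'ROWS' [OPENING] [FORCE]. ROWS is text: rows parted by semicolons, each of 6 numbers parted by spaces: the shift along the world's x, y, z in units of 30 mm (1.0 is 30 mm), then the turn, a rotation vector about the world's x, y, z in units of 5 degrees (1.0 is 5 degrees). In form: dx dy dz wx wy wz; .... A call has 1 to 12 rows; each row shifts and turns the commanded pose from where the row before left it; what a row does not reach is not made up. A row lasts 1/8 s, in which the tool goes at most 62.5 mm and 10.7 degrees, less where a joint would pass 70% of its speed; a pose out of reach is approached as far as the arm can. A call is refused whole if a number of a shift passes 1 or a number of a turn 1, either way. A call with a gripper value outside its range is refused whole. OPENING is the opening, from 0 (shut) to 1 (fully open), set as the call begins (- or left out, the last holds). The fingers move at their own pace and stop on an object; FORCE is the grip in N (left out, the last holds). Time passes only in rows, so rows that do not move let the fingers close. It gives the time, the measured TCP pose, the force and the opening at its end, in the units of the state.
- arm.get_state(): the state, without advancing time (a new reading comes with each control period).
- arm.grab_frame(name): name is "scene" or "top" or "wrist"; returns a dict with "frame" (400x640x3 uint8, red, green, blue), "range_z" (400x640 float32, m along the optical axis (not along the pixel's ray), 0 where there is no reading), "mtx" (3x3 intrinsics, pixels), "pose" (4x4, takes a point from camera to world coordinates). Camera axes: x right, y up, looking along -z (the intrinsics and any distortion apply to the point x, -y, -z); pixel columns grow to the right and rows downward; lengths in m; the calibration is good to about 2 mm. A picture is of the moment at which its call begins.
- arm.job_done(): hands the job in, once; it reports no verdict.
Trained networks look in a picture, given as the dict that the camera call returned (one of the last four; its "shot" number tells which), for a name from the list of things; names that differ only in an ending like _2 or _b are one class to them, and where a whole thing is asked for, a point or a joint stands for the part that bears it (a point fixed in the world has none). Each returns a list of dicts, best first, with "confidence" (0 to 1); they miss things now and then, are a little off and sometimes report something else, mostly with a low value. They report only what shows in the picture. A call takes as long as a camera call. They do not tell look-alikes from the thing itself.
- arm.search_frame(picture, target): "extent" ([centre column, centre row, width, height] as shares, 0 to 1, of the picture: columns of its width, rows of its height, round what is visible of it).
- arm.masks_of(picture, target): "mask" (400x640 bool, what is visible of it) and "extent" ([centre column, centre row, width, height] as shares, 0 to 1, of the picture: columns of its width, rows of its height, round what is visible of it).
- arm.place_of(picture, target): "position" ([column, row] as shares, 0 to 1, of the picture: columns of its width, rows of its height: a listed point, or the origin of a listed thing).
The state is a dict: "t": time; "q": joint angles; "qd": joint speeds; "joint_efforts": joint torques, N m; "eef_pos": TCP position; "ee_rot": TCP orientation; "force": force on the tool from outside, world axes, zero at the start; "moment": the same for the moment, N m; "width": finger opening in m.
Only numpy, scipy, OpenCV 4.12 (cv2) and the standard library are available. Lean on these libraries where they do the work, as an engineer would, in place of code of your own. Each camera call takes 0.05 s, during which the arm holds its last target. There are 200 camera calls.

TASK

Take the olive circuit board out of the black leaning rack and set it in the red bench clamp ready for soldering: lean it to get its bottom edge down into the slot, then straighten it upright against the rear jaw so that the black connector on its back tucks into the jaw's groove under the lip. Then slide the beech wedge, thin end first and flat face to the board, into the gap between board and front jaw from the clamp's open end, and tap it home until the board is locked tight. Leave everything released, and do not disturb the tip tin, the timer or the two thumb nuts.

Things in the scene. Friction and masses are not known exactly. Their poses are not given: they have to be found in the camera images.
- clamp: Red aluminium board clamp, fixed. Origin: underside, below the rear jaw's face; x to the rear jaw, y along the slot to its closed end, z up. Base plate 12 mm thick, x -66 to +34, y -42 to +48. At y +42 an end stop (to z 25) closes the slot; the end at y -42 is open. A screw in front (not to be turned) with a 20 mm knob reaches to x -80, z 30.
- slot (a point): Clamp's slot floor, mid-length, at the foot of the rear jaw's face (clamp x 0, y 0, z 12 mm); axes as the clamp's. Board in place: connector face on the jaw, so its origin is 2 mm before this point, foot on the floor, centred or up to 2 mm towards the end stop; set down a few mm short is fine too.
- lip (a point): Clamp: top front edge of the rear jaw, mid-length (clamp x 0, y 0, z 50 mm). Rear jaw: x 0 to 30, y -42 to +42. Its upright face at x 0 runs z 12 to 24; then a groove for the connector, z 24 to 41, back to x +13; then the lip, z 41 to 50, face again at x 0.
- front_jaw (a point): Clamp: top edge of the front jaw's inner face, mid-length (clamp x -16.4, y 0, z 25 mm). The jaw is fixed, z 12 to 25, y -42 to +42; inner face upright but 6 degrees askew: at x -12 at the closed end, -20.8 at the open end. Its back is at x -38.
- rack: Black rack, fixed, 90 by 84 mm, holding the board at the start. Its back rest leans 30 degrees from vertical, top to rack -x (robot side), and reaches 50 mm up the board; the board's foot stands on a ledge behind a 7 mm kerb. Origin: underside, below the board's foot (22 mm up). Draw the board out along its own plane.
- board: Olive circuit board, 80 wide (y), 100 high (z), 4 mm thick, about 100 g. Origin: middle of its bottom edge; z up the board, x out of its connector side. In the rack it leans 30 degrees, connector side up. To enter the slot it must lean about 20 to 29 degrees, top to clamp -x: less and the connector hits the lip, more and it hits the front jaw. Let go upright, it stays standing.
- bar (a point): Board: middle of the aluminium stiffener bar on its top edge, the place to hold it (92 mm up). Bar 10 mm thick (x +-5), 50 mm long (y +-25), from 84 to 100 mm up.
- connector (a point): Board: middle of the black connector's outer face (x +12, 19 mm up). Connector: sticks out from the board's face (x +2) to x +12 mm, y +-25, from 14 to 24 mm up. Small parts between 40 and 66 mm up stand 3 mm proud.
- wedge: Loose beech wedge on the bench, 109 mm long, about 45 g. Origin: under its middle; y to the thin end, z up. Flat face at x +9 over its length. Tapered part y -20.5 to +54.5, 24 mm high, 10 mm thick at the thin end, 17.9 at y -20.5; slanted face (6 degrees, as the front jaw) on the -x side. Tight, on the slot floor, its thin end is near clamp y +23 and the handle stays outside.
- wedge_tip (a point): Wedge: lower edge of the flat face at the thin end (wedge x +9, y +54.5, z 0 mm). Axes as the wedge's.
- wedge_handle (a point): Wedge: middle of the top of the handle block at its thick end. Block: y -54.5 to -20.5, 18 mm thick (x +-9), 34 mm high. Tap on its end face (wedge y -54.5) along clamp +y, with about 10 to 15 N.
- tip_tin: Bystander: round chrome soldering tip tin, 62 mm across, 50 mm high; origin at the centre of its underside.
- timer: Bystander: beige plastic timer module, 45 by 45 mm, 66 mm high with its knob; origin at the centre of its underside.
- nut1: Bystander: brass thumb nut, 21 mm across, 12 mm high; origin at the centre of its underside.
- nut2: Bystander: second brass thumb nut, as nut1.
- reel_stand: Fixed stand for a solder reel, 163 mm high, an obstacle on the way from rack to clamp: round foot 68 mm across, thin post, and a 60 mm reel 28 mm wide at 118 mm height, beside the post on its +y side. Origin at the centre of its underside.
There are look-alikes about, which are no part of the job. Leave any blue or pink look-alike of the wedge alone.

How it is judged:
On the way, in this order (a step that is already met when the one before it is completed fails the run):
1. the board's bottom edge is down in the slot while the board still leans by more than 11 degrees (z of board in the frame of slot between -0.003 and 0.006 m and x of board in the frame of slot between -0.014 and 0.001 m and y of board in the frame of slot between -0.012 and 0.008 m and angle between board's own z axis and vertical above 0.19 rad), for 0.05 s.
2. the board is straightened upright in the slot, within 4 degrees, connector side at the rear jaw (angle between board's own z axis and vertical below 0.07 rad and z of board in the frame of slot below 0.004 m and x of board in the frame of slot between -0.007 and 0.001 m), for 0.2 s.
At the end, for the whole second after the job is handed in: Board upright (3 deg), foot on the slot floor (2.5 mm), back on the rear jaw (2 mm, 3.5 deg), 12 mm short to 8 mm past mid-slot; wedge straight (5 deg), within 6 mm of the floor, thin end 12 mm or more past mid-slot, pressing board and clamp with over 4 N; all released, at rest (angle between board's own z axis and vertical below 0.05 rad and angle between the x axis of board and the x axis of slot, either way round below 0.06 rad and z of board in the frame of slot below 0.0025 m and x of board in the frame of slot between -0.004 and 0 m and y of board in the frame of slot between -0.012 and 0.008 m and y of wedge_tip in the frame of slot above 0.012 m and z of wedge_tip in the frame of slot below 0.006 m and angle between the y axis of wedge and the y axis of slot, either way round below 0.08 rad and angle between wedge's own z axis and vertical below 0.1 rad and contact force between wedge and board above 4 N and contact force between wedge and clamp above 4 N and linear speed of each of board, wedge below 0.01 m/s); the robot touches nothing.
It fails at once if a bystander (tip tin, timer or thumb nut) is shifted by more than 15 mm (distance of any of tip_tin, timer, nut1, nut2 from where it was at the start of the episode above 0.015 m).
It also fails if it takes over 72 s, if anything falls off the work surface, if the arm or the gripper's body presses on something with over 40 N, if the wrist force passes 120 N, or if a joint passes its speed limit or range.

## Working session

There is one attempt and no reset: what is moved stays moved. The work goes in short steps, Python scripts to look and compute and a shell command to move; the robot and the scene stay as the last step left them, time stands still between calls to the robot, and variables do not carry over. Pictures are saved under pics/ and viewed, about 8 in all and at most 12, crops included, and the job is handed in when it is done.

```bash
ls; mkdir -p pics
cat > h.py <<'E'
import numpy as np, cv2
from scipy.spatial.transform import Rotation as R
from station import arm
def world(p,u,v,z=None):
    """pixel -> world by depth"""
    K=p["mtx"]; d=p["range_z"][int(round(v)),int(round(u))] if z is None else z
    c=np.array([(u-K[0,2])/K[0,0]*d,-(v-K[1,2])/K[1,1]*d,-d,1]); return (p["pose"]@c)[:3]
def cloud(p):
    K=p["mtx"]; d=p["range_z"]; v,u=np.mgrid[:400,:640]
    c=np.stack([(u-K[0,2])/K[0,0]*d,-(v-K[1,2])/K[1,1]*d,-d,np.ones_like(d)],-1); return (c@p["pose"].T)[...,:3]
def save(p,n,crop=None,s=1):
    f=p["frame"]
    if crop: f=f[crop[1]:crop[3],crop[0]:crop[2]]
    cv2.imwrite("pics/"+n,cv2.resize(f[...,::-1],None,fx=s,fy=s))
E
python3 - <<'E'
from h import *
print(arm.get_state())
for c in("scene","top"):
    p=arm.grab_frame(c); save(p,c+"0.png"); print(c,p["mtx"].tolist(),p["pose"].round(3).tolist(),[k for k in p])
    for n in("clamp","rack","board","wedge","tip_tin","timer","nut1","reel_stand","bar","wedge_tip","wedge_handle","slot","lip","front_jaw"):
        for r in arm.place_of(p,n):
            u,v=r["position"][0]*640,r["position"][1]*400
            print(n,round(r["confidence"],2),int(u),int(v),world(p,u,v).round(3))
E
```

```text
pics
{'t': 0.0, 'q': array([-9.58890424e-01,  3.59364425e-01,  1.10900301e-02, -3.58712720e-04,
       -1.22408277e+00, -2.88072089e-01]), 'qd': array([-0.00052403, -0.00102408, -0.00176361, -0.00012408, -0.00079284,
       -0.00068914]), 'joint_efforts': array([ 1.39874439e-03, -5.82722354e+01,  2.93060035e+01,  6.99756235e+00,
        7.08594176e-03, -2.12913192e-04]), 'eef_pos': array([ 0.21460214, -0.63948078,  0.22564922]), 'ee_rot': array([1.64611755, 1.56919946, 1.9698292 ]), 'force': array([ 0.87353678, -0.56898791, -0.227692  ]), 'moment': array([-0.00938955, -0.02810487,  0.01485801]), 'width': 0.08750399164466108}
scene [[460.00968126794396, 0.0, 323.52270753939894], [0.0, 460.00968126794396, 206.65307040805374], [0.0, 0.0, 1.0]] [[0.684, -0.48, 0.55, 1.192], [0.73, 0.458, -0.508, -0.688], [-0.008, 0.748, 0.663, 0.89], [0.0, 0.0, 0.0, 1.0]] ['frame', 'range_z', 'mtx', 'pose', 'shot']
clamp 0.67 339 243 [ 0.623 -0.11   0.046]
rack 0.91 395 182 [0.53  0.227 0.004]
board 0.89 392 175 [0.513 0.226 0.026]
board 0.74 341 232 [ 0.603 -0.083  0.053]
wedge 0.87 258 240 [ 0.451 -0.2
[... 2005 characters left out ...]
-0.072  0.011]
reel_stand 0.7 245 159 [0.643 0.117 0.019]
bar 0.73 175 232 [0.463 0.248 0.104]
wedge_tip 0.89 363 252 [ 0.429 -0.162 -0.003]
wedge_tip 0.75 416 282 [ 0.36  -0.277  0.026]
wedge_tip 0.63 488 251 [ 0.431 -0.444  0.023]
wedge_tip 0.41 327 189 [ 0.572 -0.076  0.023]
wedge_handle 0.72 408 245 [ 0.442 -0.261  0.032]
wedge_handle 0.65 457 269 [ 0.39  -0.368  0.031]
slot 0.65 327 180 [ 0.589 -0.075  0.051]
slot 0.65 190 216 [0.506 0.233 0.045]
slot 0.47 339 258 [ 0.413 -0.105  0.014]
slot 0.44 323 252 [ 0.428 -0.068  0.01 ]
lip 0.75 185 213 [0.511 0.242 0.048]
lip 0.69 326 179 [ 0.591 -0.072  0.049]
lip 0.48 340 144 [ 0.674 -0.106  0.049]
front_jaw 0.84 327 189 [ 0.575 -0.077  0.01 ]
```

Run:
```python
import cv2
a=cv2.imread("pics/top0.png"); 
a=a[100:320,140:520]; cv2.imwrite("pics/top0c.png",cv2.resize(a,None,fx=2.1,fy=2.1,interpolation=2))
```

```text
(no output)
```

View pics/scene0.png

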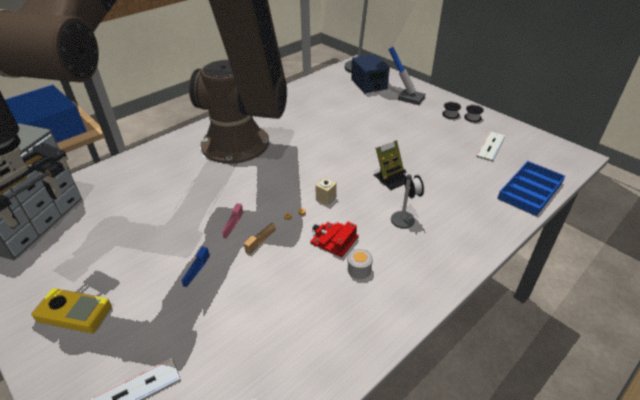

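View pics/top0c.png

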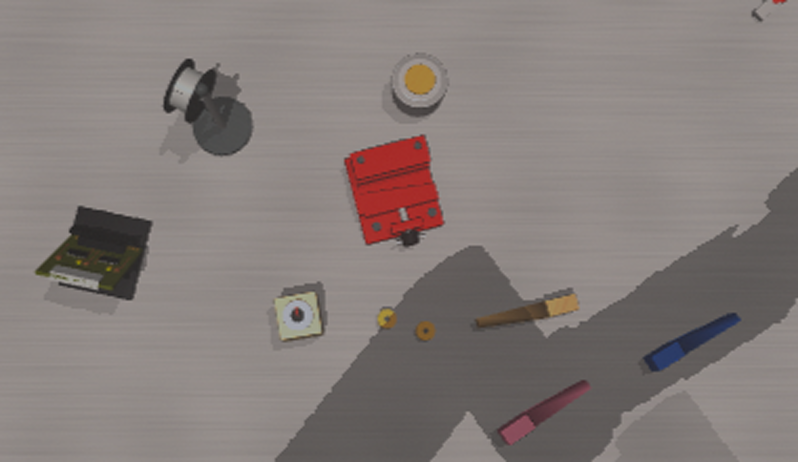

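Top view: the beech wedge is at (387,249), thin end left. The blue look-alike is at (465,264) and the pink one at (399,292). The only board is the olive one at (192,213), and the red clamp is at (329,186) with its knob towards the robot. Next I fit the poses from the depth data.

```bash
cat >> h.py <<'E'
def rect(P):
    """min-area rectangle of xy points: centre, sizes, angle of long axis (deg)"""
    (c,s,a)=cv2.minAreaRect(P[:,:2].astype(np.float32)*1000)
    if s[0]<s[1]: s=(s[1],s[0]); a+=90
    return np.round(c,1),np.round(s,1),round((a+90)%180-90,1)
def hsv(p): return cv2.cvtColor(p["frame"],cv2.COLOR_RGB2HSV)
E
cat > meas.py <<'E'
from h import *
import sys
def clamp(p):
    C=cloud(p);H=hsv(p)
    red=((H[...,0]<8)|(H[...,0]>172))&(H[...,1]>150)&(abs(C[...,0]-.6)<.15)&(abs(C[...,1]+.08)<.12)
    for lo,hi in((.045,.056),(.02,.031),(.007,.017)):
        P=C[red&(C[...,2]>lo)&(C[...,2]<hi)]
        if len(P)>20: print("clamp z",lo,len(P),P[:,2].mean().round(4),rect(P))
def wedge(p):
    C=cloud(p);H=hsv(p)
    m=(H[...,0]>8)&(H[...,0]<22)&(H[...,1]>80)&(abs(C[...,0]-.435)<.06)&(abs(C[...,1]+.22)<.075)
    for lo,hi in((.029,.04),(.018,.028),(.005,.04)):
        P=C[m&(C[...,2]>lo)&(C[...,2]<hi)]
        if len(P)>10: print("wedge z",lo,len(P),P[:,2].mean().round(4),rect(P))
def board(p):
    C=cloud(p);D=C-[.5,.23,.06]
    m=(abs(D[...,0])<.09)&(abs(D[...,1])<.075)&(C[...,2]>.03)
    H=hsv(p)
    ol=m&(H[...,0]>20)&(H[...,0]<40)&(H[...,1]>110)
    P=C[ol]; c=np.median(P,0)
    for _ in range(4):
        u,s,vt=np.linalg.svd(P-P.mean(0),full_matrices=False); n=vt[2]*np.sign(vt[2][2]); d=(P-P.mean(0))@n; P=P[abs(d)<.003]
    print("board plane n",n.round(3),"yaw",np.degrees(np.arctan2(n[1],n[0])).round(1),"lean",np.degrees(np.arcsin(n[2])).round(1),"c",P.mean(0).round(4),len(P))
    zc=C[m][:,2].max(); b=m&(H[...,1]<70)&(C[...,2]>zc-.025)
    P=C[b]; print("bar?",len(P),zc.round(3),P.mean(0).round(4),rect(P))
    return n
if __name__=="__main__":
    for c in sys.argv[1:]:
        p=arm.grab_frame(c); print(c); clamp(p); wedge(p); board(p)
E
python3 meas.py top scene
```

```text
top
clamp z 0.045 415 0.0487 (array([602.2, -70.8]), array([83.1, 30.3]), -75.4)
clamp z 0.02 480 0.0243 (array([559.1, -76.5]), array([91.8, 71.3]), -81.5)
clamp z 0.007 525 0.0109 (array([571.2, -75.9]), array([98.5, 88.1]), 14.7)
wedge z 0.029 109 0.0327 (array([ 444.1, -257. ]), array([34. , 17.3]), -74.7)
wedge z 0.018 183 0.0227 (array([ 432. , -204.3]), array([74.9, 15.6]), -77.8)
wedge z 0.005 307 0.0262 (array([ 434.8, -221. ]), array([108.3,  17.4]), -75.7)
board plane n [ 0.83  -0.176  0.53 ] yaw -12.0 lean 32.0 c [0.4725 0.2426 0.0909] 38
bar? 204 0.113 [0.4662 0.2461 0.1044] (array([466.4, 247.1]), array([81. , 17.3]), 79.0)
scene
clamp z 0.045 265 0.049 (array([604. , -75.5]), array([85. , 31.4]), -75.0)
clamp z 0.02 319 0.0246 (array([569.9, -81.5]), array([99.9, 90.1]), 14.3)
clamp z 0.007 273 0.0116 (array([574.1, -80.4]), array([101.2,  91.2]), 14.5)
wedge z 0.029 72 0.0334 (array([ 446.5, -260.1]), array([33.1, 19.2]), -77.8)
wedge z 0.018 141 0.0226 (array([ 438.5, -226. ]), array([105.6,  18. ]), -75.8)
wedge z 0.005 319 0.0216 (array([ 437.6, -224. ]), array([109.9,  19.2]), -76.5)
board plane n [ 0.841 -0.172  0.513] yaw -11.6 lean 30.9 c [0.4874 0.235  0.065 ] 256
bar? 130 0.112 [0.4688 0.2433 0.1019] (array([466.2, 244.7]), array([83.6, 18.2]), 78.0)
```

```bash
cat >> h.py <<'E'
def tool(s=None):
    s=s or arm.get_state(); T=np.eye(4); T[:3,:3]=R.from_euler("xyz",s["ee_rot"]).as_matrix(); T[:3,3]=s["eef_pos"]; return T
def todo(pos,xa,ya):
    """units left from the present pose to TCP pos with tool x along xa, y along ya (or -ya, nearer)"""
    T=tool(); best=None
    for s in(1,-1):
        xa=np.array(xa)/np.linalg.norm(xa); y=np.array(ya)*s; y=y-xa*(xa@y); y/=np.linalg.norm(y)
        r=R.from_matrix(np.c_[xa,y,np.cross(xa,y)]@T[:3,:3].T).as_rotvec(degrees=True)
        print("half turn" if s<0 else "as given","shift",((np.array(pos)-T[:3,3])/.03).round(2),"turn",(r/5).round(2))
E
python3 - <<'E'
from h import *
T=tool(); p=arm.grab_frame("wrist"); print(T.round(3)); print("cam in tool",(np.linalg.inv(T)@p["pose"]).round(3).tolist(),p["mtx"].round(1).tolist())
y=np.radians(14.8)
todo([.56,-.08,.28],[0,0,-1],[np.cos(y),np.sin(y),0])
E
```

```text
[[-0.    -0.318  0.948  0.215]
 [-0.     0.948  0.318 -0.64 ]
 [-1.    -0.    -0.     0.227]
 [ 0.     0.     0.     1.   ]]
cam in tool [[-0.0, 0.273, -0.962, -0.157], [1.0, 0.001, -0.0, -0.001], [0.001, -0.962, -0.273, -0.074], [0.0, 0.0, 0.0, 1.0]] [[280.3, 0.0, 323.6], [0.0, 280.3, 199.4], [0.0, 0.0, 1.0]]
as given shift [11.51 18.66  1.78] turn [ -0.     0.   -18.75]
half turn shift [11.51 18.66  1.78] turn [-0.   -0.   17.25]
```

```bash
python3 -m inch '.6 .97 .1 0 0 .9;.6 .97 .1 0 0 .9;.6 .97 .1 0 0 .9;.6 .97 .1 0 0 .9;.6 .97 .1 0 0 .9;.6 .97 .1 0 0 .9;.6 .97 .1 0 0 .9;.6 .97 .1 0 0 .9;.6 .97 .1 0 0 .9;.6 .97 .1 0 0 .9;.6 .97 .1 0 0 .9;.6 .97 .1 0 0 .9' 0.45 && python3 -m inch '.6 .97 .1 0 0 .9;.6 .97 .1 0 0 .9;.6 .97 .1 0 0 .9;.6 .97 .1 0 0 .9;.6 .97 .1 0 0 .9;.6 .97 .1 0 0 .9;.6 .97 .1 0 0 .9;0 0 0 0 0 0;0 0 0 0 0 0'
python3 - <<'E'
from h import *
import meas
p=arm.grab_frame("wrist"); save(p,"w1.png"); print(tool().round(3)); meas.clamp(p); meas.wedge(p)
for n in("slot","lip","front_jaw","clamp","wedge_tip","wedge_handle"):
    for r in arm.place_of(p,n)[:2]:
        u,v=r["position"][0]*640,r["position"][1]*400
        print(n,round(r["confidence"],2),int(u),int(v),world(p,u,v).round(3))
E
```

```text
t: 3.15
eef_pos: [0.4312, -0.2897, 0.2629]
ee_rot: [-1.489, 1.57, -0.221]
force: [0.4, -0.0, 0.3]
width: 0.0395
t: 4.28
eef_pos: [0.5565, -0.087, 0.2834]
ee_rot: [1.474, 1.57, -2.994]
force: [-0.3, -0.3, 0.2]
width: 0.0393
[[-0.    -0.97  -0.242  0.556]
 [-0.    -0.242  0.97  -0.087]
 [-1.     0.     0.     0.283]
 [ 0.     0.     0.     1.   ]]
clamp z 0.045 1127 0.0491 (array([603.4, -73.6]), array([82.1, 29.1]), -75.3)
clamp z 0.02 1095 0.0248 (array([566.1, -87.8]), array([101.8,  80.5]), -58.1)
clamp z 0.007 1192 0.0113 (array([557.2, -81.9]), array([88.4, 64.8]), -75.3)
wedge z 0.029 354 0.0329 (array([ 445.9, -258.4]), array([32.3, 17.1]), -75.5)
wedge z 0.018 615 0.0229 (array([ 437.3, -222.2]), array([104.4,  16.2]), -75.7)
wedge z 0.005 1203 0.0238 (array([ 437.1, -222.6]), array([106.1,  17.3]), -76.1)
slot 0.91 303 175 [ 0.585 -0.071  0.011]
lip 0.61 299 175 [ 0.589 -0.071  0.023]
front_jaw 0.85 311 171 [ 0.574 -0.082  0.024]
front_jaw 0.24 438 68 [ 0.442 -0.26   0.034]
clamp 0.8 302 173 [ 0.586 -0.073  0.012]
wedge_tip 0.74 492 67 [ 0.364 -0.283  0.018]
wedge_tip 0.61 415 137 [ 0.431 -0.168 -0.002]
wedge_handle 0.89 432 67 [ 0.45  -0.259  0.032]
wedge_handle 0.78 512 130 [ 0.313 -0.21   0.034]
```

View pics/w1.png

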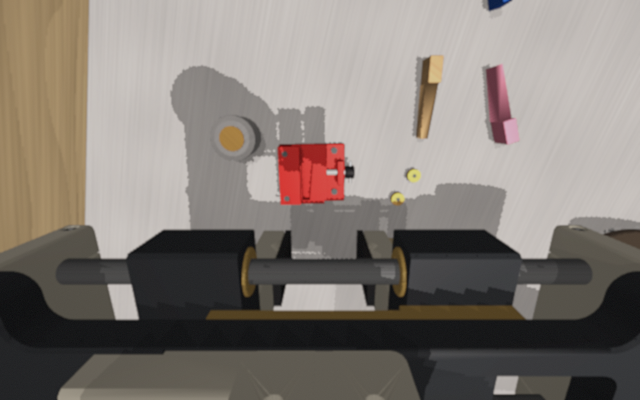

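The wrist view agrees: clamp at (312,173), beech wedge at (430,97), pink at (503,105). Clamp yaw is about 14.8°. Now to the board.

Run:
```python
from h import *
z=np.array([-.49,.101,.866]);x=[.848,-.176,.5]
todo([.413,.257,.198],-z,x)
```

```text
as given shift [-4.78 11.48 -2.86] turn [-8.23 -0.17 29.92]
half turn shift [-4.78 11.48 -2.86] turn [ 0.13 -6.05 -5.02]
```

```bash
python3 -m inch '-.4 .957 -.24 .01 -.5 -.42;-.4 .957 -.24 .01 -.5 -.42;-.4 .957 -.24 .01 -.5 -.42;-.4 .957 -.24 .01 -.5 -.42;-.4 .957 -.24 .01 -.5 -.42;-.4 .957 -.24 .01 -.5 -.42;-.4 .957 -.24 .01 -.5 -.42;-.4 .957 -.24 .01 -.5 -.42;-.4 .957 -.24 .01 -.5 -.42;-.4 .957 -.24 .01 -.5 -.42;-.4 .957 -.24 .01 -.5 -.42;-.4 .957 -.24 .01 -.5 -.42' && python3 -m inch '0 0 0 0 0 0;0 0 0 0 0 0;0 0 0 0 0 0'
cat >> meas.py <<'E'
def bar(p,n,D0=(.467,.246,.102)):
    """board frame from plane normal: axes, then extents of bar and board in it"""
    C=cloud(p); x=n/np.linalg.norm(n); y=np.cross([0,0,1],x); y/=np.linalg.norm(y); z=np.cross(x,y)
    A=np.c_[x,y,z]; L=(C-np.array(D0))@A
    m=(abs(L[...,0])<.02)&(abs(L[...,1])<.06)&(abs(L[...,2])<.06)&(p["range_z"]>0)
    return A,L,m
E
python3 - <<'E'
from h import *
import meas
p=arm.grab_frame("wrist"); save(p,"w2.png"); print(tool().round(3)); n=meas.board(p)
n=np.array([np.cos(np.radians(30))*np.cos(np.arctan2(n[1],n[0])),np.cos(np.radians(30))*n[1]/np.hypot(n[0],n[1]),.5])
A,L,m=meas.bar(p,n); H=hsv(p)
b=m&(H[...,1]<80)&(L[...,2]>-.03)&(L[...,2]<.03)
for lo in range(-30,24,3):
    q=b&(L[...,2]*1000>=lo)&(L[...,2]*1000<lo+3); l=L[q]*1000
    if len(l)>3: print(lo,len(l),np.percentile(l,[2,50,98],axis=0).round(1).tolist())
for nme in("bar","board","connector"):
    for r in arm.place_of(p,nme)[:2]:
        u,v=r["position"][0]*640,r["position"][1]*400; print(nme,round(r["confidence"],2),int(u),int(v),world(p,u,v).round(4))
E
```

```text
t: 6.12
eef_pos: [0.4123, 0.2584, 0.1974]
ee_rot: [-1.567, 1.05, -0.202]
force: [0.6, 0.5, -0.8]
width: 0.0395
t: 6.5
eef_pos: [0.413, 0.2569, 0.1975]
ee_rot: [-1.57, 1.052, -0.205]
force: [0.1, -0.4, -0.5]
width: 0.0395
[[ 0.486 -0.85   0.205  0.413]
 [-0.101  0.178  0.979  0.257]
 [-0.868 -0.496  0.001  0.197]
 [ 0.     0.     0.     1.   ]]
board plane n [ 0.859 -0.17   0.483] yaw -11.2 lean 28.9 c [0.464  0.2268 0.0984] 160
bar? 10595 0.328 [0.423  0.2254 0.3161] (array([427.2, 227.1]), array([36.7, 32.6]), -4.8)
-6 5 [[-4.1, -25.3, -5.7], [1.7, -25.2, -5.1], [3.6, -25.2, -4.8]]
-3 5 [[-5.0, -25.2, -0.4], [-3.1, -25.1, -0.1], [2.6, -25.1, -0.0]]
3 22 [[-5.9, -25.3, 5.0], [0.9, -11.1, 5.8], [3.8, 33.5, 6.0]]
6 412 [[-5.8, -24.5, 6.1], [0.7, -0.2, 7.2], [4.1, 36.9, 8.3]]
bar 0.79 323 198 [0.4632 0.245  0.1074]
board 0.67 323 180 [0.4594 0.2278 0.1075]
connector 0.89 311 181 [0.5411 0.2405 0.0056]
```

View pics/w2.png

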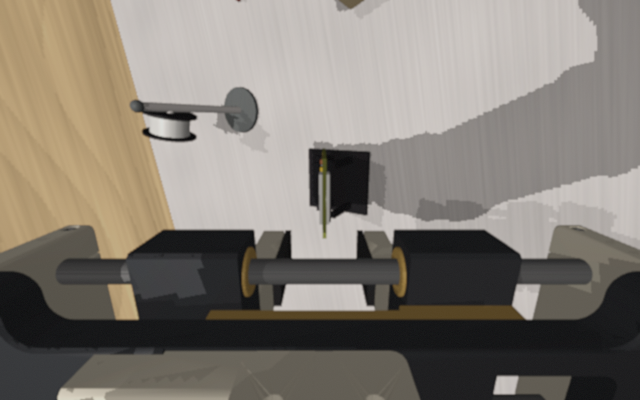

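The wrist view shows the bar at (323,190), right between the fingers; it is 0.9 mm off-centre, which I'll correct. Advance 128 mm and grip.

```bash
python3 -m inch '.34 -.07 -.62 0 0 0;.34 -.07 -.62 0 0 0;.34 -.07 -.62 0 0 0;.34 -.07 -.62 0 0 0;.34 -.07 -.62 0 0 0;.34 -.07 -.62 0 0 0;0 0 0 0 0 0;0 0 0 0 0 0' && python3 -m inch '0 0 0 0 0 0;0 0 0 0 0 0;0 0 0 0 0 0;0 0 0 0 0 0;0 0 0 0 0 0' 0 40 && python3 -c "
from h import *
print(tool().round(4))"
```

```text
t: 7.7
eef_pos: [0.485, 0.2607, 0.1068]
ee_rot: [-1.618, 1.078, -0.26]
force: [-0.3, -0.6, -0.3]
width: 0.0397
t: 8.32
eef_pos: [0.4849, 0.2617, 0.1068]
ee_rot: [-1.617, 1.078, -0.257]
force: [-4.2, 0.6, 4.3]
width: 0.0097
[[ 0.4572 -0.863   0.2148  0.4849]
 [-0.1202  0.1793  0.9764  0.2617]
 [-0.8812 -0.4722 -0.0217  0.1068]
 [ 0.      0.      0.      1.    ]]
```

Run:
```python
from h import *
s=arm.get_state(); print(s["q"].round(3),s["moment"].round(2))
p=arm.grab_frame("scene"); save(p,"s3.png",(330,100,450,220),5)
```

```text
[ 0.962  0.141 -1.016  1.138 -0.511 -2.214] [ 0.59  2.45 -0.06]
```

View pics/s3.png

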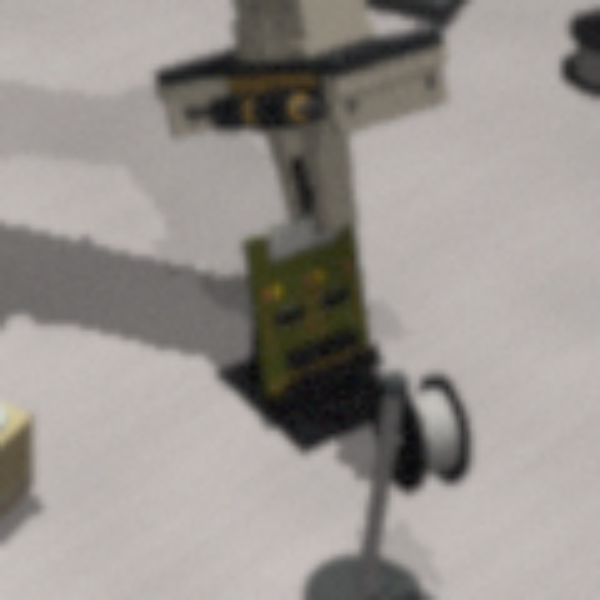

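q3 hit its limit (-1.02), so the arm stopped short and gripped the bar near its corner. I'll release, back off and come in again, with the tool tilted sideways towards +y in the board's plane so the wrist reaches further out.

```bash
cat > log.py <<'E'
import json
from h import *
s=arm.get_state(); open("log.jsonl","a").write(json.dumps([s["q"].tolist(),s["eef_pos"].tolist(),s["ee_rot"].tolist()])+"\n")
print(s["q"].round(3)); print(tool(s).round(4))
E
python3 log.py >/dev/null; python3 -m inch '0 0 0 0 0 0;0 0 0 0 0 0;0 0 0 0 0 0' 0.45 && python3 -m inch '-.3 .08 .6 0 0 0;-.3 .08 .6 0 0 0;-.3 .08 .6 0 0 0;-.3 .08 .6 0 0 0;0 0 0 0 0 0' && python3 log.py
python3 - <<'E'
from h import *
import meas
p=arm.grab_frame("scene"); meas.board(p); p=arm.grab_frame("wrist"); n=np.array([.848,-.176,.5])
A,L,m=meas.bar(p,n); H=hsv(p)
b=m&(H[...,1]<80)&(L[...,2]>0)&(L[...,2]<.02); l=L[b]*1000
print(len(l),np.percentile(l,[2,50,98],axis=0).round(1).tolist())
z=np.array([-.49,.101,.866]);y=np.array([.2033,.979,0]);f=np.radians(20); back=np.cos(f)*z+np.sin(f)*y
todo(np.array([.4665,.246,.102])+80*.001*back,-back,n)
E
```

```text
t: 8.75
eef_pos: [0.485, 0.261, 0.1064]
ee_rot: [-1.619, 1.079, -0.26]
force: [0.1, 0.4, 0.4]
width: 0.0343
t: 9.38
eef_pos: [0.4489, 0.272, 0.1797]
ee_rot: [-1.613, 1.078, -0.253]
force: [-0.3, -0.8, 1.1]
width: 0.0397
[ 1.19   0.016 -0.903  0.767 -0.743 -2.001]
[[ 0.4579 -0.8628  0.2144  0.4489]
 [-0.1185  0.1798  0.9765  0.272 ]
 [-0.8811 -0.4726 -0.0199  0.1797]
 [ 0.      0.      0.      1.    ]]
board plane n [ 0.86  -0.18   0.478] yaw -11.8 lean 28.6 c [0.4887 0.2362 0.0634] 240
bar? 168 0.349 [0.4206 0.2762 0.3366] (array([421.4, 272.3]), array([65.1, 20.1]), 83.9)
777 [[-6.6, -25.1, 3.7], [-1.6, -1.5, 7.1], [3.2, 35.6, 8.5]]
as given shift [-0.46  0.32 -0.37] turn [-15.45  10.03  30.86]
half turn shift [-0.46  0.32 -0.37] turn [-3.24  0.3  -1.8 ]
```

```bash
cat > kin.py <<'E'
import json
from h import *
S=[([-.95889,.35936,.01109,-.00036,-1.22408,-.28807],[.2146,-.63948,.22565],[1.64611755,1.56919946,1.9698292])]+[json.loads(l) for l in open("log.jsonl")]
def row(q,rot):
    Z=R.from_euler("z",q[0]).as_matrix(); A=lambda a,v:Z@R.from_euler("y",a).apply(v)
    T=R.from_euler("xyz",rot).as_matrix()
    return np.c_[Z[:,0],Z[:,1],[0,0,1],A(q[1],[0,0,1]),A(q[1]-q[2],[0,0,1]),A(q[1]-q[2],[1,0,0]),T[:,0]]
M=np.vstack([row(q,r) for q,p,r in S]); b=np.concatenate([p for q,p,r in S])
x,res,rk,sv=np.linalg.lstsq(M,b,rcond=None); print("a1,b,h,L2,e,c,d",x.round(3),"rank",rk,sv.round(3),"resid",(M@x-b).round(4))
E
python3 kin.py
```

```text
a1,b,h,L2,e,c,d [ 0.183 -0.19  -0.237  0.675  0.113  0.2    0.204] rank 7 [3.35  2.431 1.788 0.61  0.46  0.279 0.083] resid [ 0.0015  0.0013  0.0035  0.0279 -0.016   0.0077 -0.0289  0.0087 -0.0112]
```

```bash
python3 -m inch '-.12 .08 0 -.81 .08 -.45;-.12 .08 0 -.81 .08 -.45;-.12 .08 0 -.81 .08 -.45;-.12 .08 0 -.81 .08 -.45;0 0 0 0 0 0' && python3 log.py && python3 kin.py
python3 - <<'E'
from h import *
n=np.array([.848,-.176,.5]);z=np.array([-.49,.101,.866]);y=np.array([.2033,.979,0]);f=np.radians(20); back=np.cos(f)*z+np.sin(f)*y
todo(np.array([.4658,.2462,.1008])-17*.001*back,-back,n)
E
```

```text
t: 10.1
eef_pos: [0.435, 0.281, 0.177]
ee_rot: [-2.111, 0.95, -0.839]
force: [-1.0, -0.1, 0.8]
width: 0.0391
[ 1.304  0.228 -0.678  0.578 -1.108 -1.984]
[[ 0.3889 -0.8488  0.3583  0.435 ]
 [-0.4326  0.1752  0.8844  0.281 ]
 [-0.8134 -0.4989 -0.299   0.177 ]
 [ 0.      0.      0.      1.    ]]
a1,b,h,L2,e,c,d [ 0.195 -0.163  0.089  0.528  0.055  0.253  0.321] rank 7 [3.875 2.805 2.088 0.621 0.492 0.346 0.099] resid [ 0.0182  0.0247  0.0016  0.0363 -0.0475  0.0123 -0.0017  0.0014 -0.0135
 -0.0176  0.0331 -0.0003]
as given shift [ 1.25 -1.4  -3.  ] turn [-14.03  15.52  29.28]
half turn shift [ 1.25 -1.4  -3.  ] turn [ 0.03 -0.02  0.01]
```

```bash
python3 -m inch '-.1 .1 -.18 0 0 0;.225 -.25 -.47 0 0 0;.225 -.25 -.47 0 0 0;.225 -.25 -.47 0 0 0;.225 -.25 -.47 0 0 0;.225 -.25 -.47 0 0 0;.225 -.25 -.47 0 0 0;0 0 0 0 0 0;0 0 0 0 0 0' && python3 log.py
python3 - <<'E'
from h import *
n=np.array([.848,-.176,.5]);z=np.array([-.49,.101,.866]);y=np.array([.2033,.979,0]);f=np.radians(20); back=np.cos(f)*z+np.sin(f)*y
todo(np.array([.4658,.2462,.1008])-17*.001*back,-back,n)
E
```

```text
t: 11.22
eef_pos: [0.4721, 0.2384, 0.089]
ee_rot: [-2.105, 0.952, -0.834]
force: [0.2, 1.0, -0.9]
width: 0.0393
[ 1.159  0.322 -0.841  0.774 -0.858 -2.109]
[[ 0.3895 -0.8483  0.3587  0.4721]
 [-0.4294  0.1772  0.8856  0.2384]
 [-0.8148 -0.499  -0.2952  0.089 ]
 [ 0.      0.      0.      1.    ]]
as given shift [ 0.01  0.02 -0.07] turn [ 14.05 -15.46 -29.31]
half turn shift [ 0.01  0.02 -0.07] turn [-0.01 -0.01  0.01]
```

```bash
python3 -m inch '0 0 -.06 0 0 0;0 0 0 0 0 0;0 0 0 0 0 0;0 0 0 0 0 0;0 0 0 0 0 0' 0 50 && python3 -m inch '-.16 .03 .29 0 0 0;-.16 .03 .29 0 0 0;-.16 .03 .29 0 0 0;-.16 .03 .29 0 0 0;-.05 .01 .5 0 0 0;0 0 .7 0 0 0;0 0 .7 0 0 0;0 0 .7 0 0 0;0 0 0 0 0 0' && python3 log.py
```

```text
t: 11.85
eef_pos: [0.4724, 0.2386, 0.0871]
ee_rot: [-2.106, 0.951, -0.834]
force: [3.1, -1.0, 2.4]
width: 0.0095
t: 12.98
eef_pos: [0.4515, 0.2433, 0.2012]
ee_rot: [-2.101, 0.954, -0.83]
force: [1.0, 0.4, -1.9]
width: 0.0097
[ 1.245  0.163 -0.702  0.599 -1.116 -1.927]
[[ 0.3903 -0.848   0.3584  0.4515]
 [-0.4271  0.1781  0.8865  0.2433]
 [-0.8156 -0.4991 -0.2926  0.2012]
 [ 0.      0.      0.      1.    ]]
```

```bash
cat > bd.py <<'E'
from h import *
def frame(f=20,up=75):
    """board pose from tool pose: held with tilt f deg; bar middle 17 mm behind the TCP"""
    T=tool(); back=-T[:3,0]; x=-T[:3,1]; y0=T[:3,2]; f=np.radians(f)
    z=np.cos(f)*back-np.sin(f)*y0; y=np.cross(z,x); B=np.eye(4); B[:3,:3]=np.c_[x,y,z]
    B[:3,3]=T[:3,3]+.017*back-.092*z; return B
def check(p,B):
    C=cloud(p); H=hsv(p); L=(C-B[:3,3])@B[:3,:3]*1000
    m=(abs(L[...,0])<15)&(abs(L[...,1])<60)&(L[...,2]>-20)&(L[...,2]<84)&(H[...,0]>18)&(H[...,0]<42)&(H[...,1]>100)
    P=L[m]; q=P[(abs(P[:,0])<6)]; pl=np.linalg.lstsq(np.c_[q[:,1:],np.ones(len(q))],q[:,0],rcond=None)[0]
    print(len(P),"face x at origin",pl[2].round(1),"slopes deg y,z",np.degrees(pl[:2]).round(1)); print("yz ext",np.percentile(P[:,1:],[1,99],axis=0).round(1).tolist(),rect(P[:,1:]/1000))
if __name__=="__main__":
    B=frame(); print(B.round(4)); print("lean",np.degrees(np.arccos(B[2,2])).round(1),"yaw",np.degrees(np.arctan2(B[1,0],B[0,0])).round(1))
    for c in("scene","top"): p=arm.grab_frame(c); check(p,B)
E
python3 bd.py
```

```text
[[ 0.848   0.2033 -0.4894  0.4899]
 [-0.1781  0.9791  0.0981  0.2415]
 [ 0.4991  0.004   0.8665  0.1354]
 [ 0.      0.      0.      1.    ]]
lean 29.9 yaw -11.9
434 face x at origin 1.9 slopes deg y,z [-0.5 -0.6]
yz ext [[-39.9, 1.5], [34.5, 81.0]] (array([-2.5, 42. ]), array([82.5, 78.8]), -89.8)
143 face x at origin 1.1 slopes deg y,z [ 0.1 -0.3]
yz ext [[-37.0, 1.1], [39.4, 83.6]] (array([ 0.8, 42.1]), array([86.4, 76. ]), -87.8)
```

Board held; the frame from the tool pose agrees with both cameras within about 1.5 mm. Next is the pre-insertion pose: 24° lean, 90 mm back along the board's plane.

```bash
cat >> bd.py <<'E'
SLOT=np.array([.5887,-.0771,.012]); YAW=14.8
def goal(lean,ox,oy,oz,back=0,f=20):
    """moves left to bring board origin to (ox,oy,oz) mm in slot frame, backed off along its plane"""
    t,a=np.radians(YAW),np.radians(lean); Zr=R.from_euler("z",t).as_matrix()
    A=Zr@R.from_euler("y",-a).as_matrix(); o=SLOT+Zr@(np.array([ox,oy,oz])/1000)+A[:,2]*back/1000
    B=frame(f); T=tool(); D=A@B[:3,:3].T; tcp=o+D@(T[:3,3]-B[:3,3])
    print("shift",((tcp-T[:3,3])/.03).round(2),"turn",(R.from_matrix(D).as_rotvec(degrees=True)/5).round(2),"tcp",tcp.round(4))
E
python3 -c "
from bd import *
goal(24,-3.2,-3,.9,90)"
```

```text
shift [  2.38 -11.53  -1.17] turn [-0.05  1.19  5.31] tcp [ 0.5226 -0.1037  0.1646]
```

```bash
python3 -m inch '.2 -.95 0 0 .1 .44;.2 -.95 0 0 .1 .44;.2 -.95 0 0 .1 .44;.2 -.95 0 0 .1 .44;.2 -.95 0 0 .1 .44;.2 -.95 0 0 .1 .44;.2 -.95 0 0 .1 .44;.2 -.95 0 0 .1 .44;.2 -.95 -.29 0 .1 .44;.2 -.95 -.29 0 .1 .44;.2 -.95 -.29 0 .1 .44;.18 -.95 -.29 0 .1 .44' && python3 -m inch '0 0 0 0 0 0;0 0 0 0 0 0' && python3 log.py
python3 - <<'E'
from bd import *
import meas
goal(24,-3.2,-3,.9,90)
B=frame()
for c in("scene","top"): 
    p=arm.grab_frame(c); print(c); check(p,B); meas.clamp(p)
    save(p,c+"4.png",(270,150,400,270) if c=="scene" else None,4 if c=="scene" else 1)
E
```

```text
t: 14.58
eef_pos: [0.5351, -0.0963, 0.1844]
ee_rot: [-2.248, 1.064, -0.499]
force: [0.1, 0.5, -0.4]
width: 0.0094
t: 14.82
eef_pos: [0.5349, -0.0955, 0.1846]
ee_rot: [-2.248, 1.064, -0.502]
force: [0.8, -0.5, -0.7]
width: 0.0096
[ 0.27  -0.068 -1.017  0.98  -0.42  -0.965]
[[ 0.4255 -0.8988 -0.1057  0.5349]
 [-0.2335 -0.2219  0.9467 -0.0955]
 [-0.8743 -0.3781 -0.3043  0.1846]
 [ 0.      0.      0.      1.    ]]
shift [-0.41 -0.27 -0.67] turn [-0.06 -0.38  0.12] tcp [ 0.5226 -0.1037  0.1646]
scene
382 face x at origin 2.3 slopes deg y,z [-0.1 -0.8]
yz ext [[-40.7, 2.3], [35.0, 80.9]] (array([-3. , 41.9]), array([80.8, 77.7]), 89.7)
clamp z 0.045 257 0.0491 (array([603.9, -75.7]), array([82.3, 31.3]), -75.0)
clamp z 0.02 318 0.0246 (array([571.3, -81.8]), array([97.7, 91. ]), 14.7)
clamp z 0.007 268 0.0114 (array([574.9, -80.4]), array([98.7, 89.9]), 14.4)
top
0 face x at origin 0.0 slopes deg y,z [0. 0.]Traceback (most recent call last):
  File "<stdin>", line 6, in <module>
  File "bd.py", line 11, in check
    print(len(P),"face x at origin",pl[2].round(1),"slopes deg y,z",np.degrees
[... 174 characters left out ...]
                                                 ~~~~~~~~~~~~~^^^^^^^^^^^^^^^^^^^^^^^
    return _quantile_unchecked(
        a, q, axis, out, overwrite_input, method, keepdims, weights)
    return _ureduce(a,
                    func=_quantile_ureduce_func,
    ...<5 lines>...
                    overwrite_input=overwrite_input,
                    method=method)
    r = func(a, **kwargs)
    result = _quantile(arr,
                       quantiles=q,
    ...<2 lines>...
                       out=out,
                       weights=wgt)
    slices_having_nans = np.isnan(arr[-1, ...])
                                  ~~~^^^^^^^^^
IndexError: index -1 is out of bounds for axis 0 with size 0
```

View pics/scene4.png

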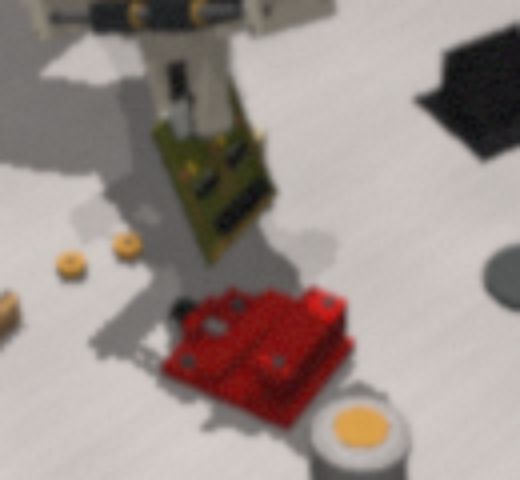

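```bash
cat > kin2.py <<'E'
import json,itertools
from h import *
from scipy.optimize import least_squares
S=[([-.95889,.35936,.01109,-.00036,-1.22408,-.28807],[.2146,-.63948,.22565],[1.64611755,1.56919946,1.9698292])]+[json.loads(l) for l in open("log.jsonl")]
def Rm(a,t): return R.from_euler(a,t).as_matrix()
def fk(x,q,s):
    be,ga,a1,b,h,l2,c,e,w,d,dy,dz,o3=x
    A=Rm("z",q[0]+be); p=A@[a1,b,h]; A=A@Rm("y",q[1]); p=p+A@[0,0,l2]
    A=A@Rm("y",s[0]*q[2]+o3); p=p+A@[e,0,c]
    A=A@Rm("x",s[1]*q[3]); p=p+A@[0,w,0]; A=A@Rm("y",s[2]*q[4]-o3); A=A@Rm("x",s[3]*q[5]+ga); return p+A@[d,dy,dz],A
def err(x,s):
    out=[]
    for q,p,r in S:
        pp,A=fk(x,q,s); out+=list(pp-p)+list(.3*R.from_matrix(A.T@R.from_euler("xyz",r).as_matrix()).as_rotvec())
    return out
if __name__=="__main__":
    res=[]
    for s in itertools.product((1,-1),repeat=4):
        for be in(0,-.288):
            for ga in(0,1.57,3.14,-1.57):
                f=least_squares(err,[be,ga,.15,0,.4,.4,.05,.4,0,.25,0,0,0],args=(s,)); res.append((f.cost,s,f.x))
    res.sort(key=lambda t:t[0])
    for r in res[:3]: print(r[0],r[1],r[2].round(3).tolist())
    json.dump([res[0][1],res[0][2].tolist()],open("kin.json","w"))
E
time python3 kin2.py
```

```text
2.801086820806579e-12 (-1, 1, -1, -1) [-0.0, -1.571, 0.0, -0.0, 0.199, 0.602, -0.0, -0.464, -0.192, 0.378, -0.0, -0.0, 3.142]
2.8010868209506354e-12 (-1, 1, -1, -1) [-0.0, 4.712, 0.0, -0.0, 0.199, 0.602, -0.0, -0.464, -0.192, 0.378, -0.0, -0.0, 3.142]
2.801086820994425e-12 (-1, 1, -1, -1) [-0.0, -1.571, 0.0, -0.0, 0.199, 0.602, -0.0, -0.464, -0.192, 0.378, -0.0, -0.0, 3.142]
real	4m31.519s
user	4m17.565s
sys	0m0.329s
```

The kinematics fit is exact. Now check which board and wedge poses are reachable.

```bash
cat > ik.py <<'E'
from kin2 import *
s,x=json.load(open("kin.json"))
LO=np.array([-3.07,-1.43,-1.02,-3.03,-3.05,-3.03]);HI=np.array([3.07,2.12,1.25,1.67,0,3.03])
def ik(pos,rot,q0):
    f=lambda q:np.r_[fk(x,q,s)[0]-pos,.3*R.from_matrix(fk(x,q,s)[1].T@rot).as_rotvec()]
    r=least_squares(f,np.clip(q0,LO+.01,HI-.01),bounds=(LO,HI),xtol=1e-10); e=f(r.x); return r.x,np.linalg.norm(e[:3])*1000,np.degrees(np.linalg.norm(e[3:])/.3)
E
python3 - <<'E'
from ik import *
import bd
B=bd.frame(); T=tool(); G=np.linalg.inv(B)@T; q0=arm.get_state()["q"]
t=np.radians(14.8); Zr=Rm("z",t)
def show(n,lean,o,back,q,G=G):
    A=Zr@Rm("y",-np.radians(lean)); M=np.eye(4); M[:3,:3]=A; M[:3,3]=bd.SLOT+Zr@(np.array(o)/1000)+A[:,2]*back/1000
    M=M@G; q,e,a=ik(M[:3,3],M[:3,:3],q); print(n,q.round(2),"err mm",e.round(1),"deg",a.round(1),"tcp",M[:3,3].round(3)); return q
q=q0
for b in(90,60,30,0): q=show("lean24 back%d"%b,24,[-3.2,-3,.9],b,q)
for b in(90,60,30,0): show("lean21 back%d"%b,21,[-3.2,-3,.9],b,q)
for l in(15,8,0): q=show("lean%d"%l,l,[-2,-3,0],0,q)
E
```

```text
lean24 back90 [ 0.25 -0.06 -1.02  0.94 -0.4  -0.91] err mm 10.1 deg 3.3 tcp [ 0.523 -0.104  0.165]
lean24 back60 [ 0.21  0.01 -1.02  1.02 -0.35 -0.96] err mm 14.2 deg 4.7 tcp [ 0.534 -0.101  0.137]
lean24 back30 [ 0.16  0.07 -1.02  1.13 -0.3  -1.05] err mm 18.2 deg 6.0 tcp [ 0.546 -0.097  0.11 ]
lean24 back0 [ 0.08  0.14 -1.02  1.33 -0.26 -1.19] err mm 22.5 deg 7.0 tcp [ 0.558 -0.094  0.082]
lean21 back90 [ 0.26 -0.04 -1.02  0.98 -0.42 -0.94] err mm 2.8 deg 0.9 tcp [ 0.53  -0.102  0.168]
lean21 back60 [ 0.22  0.02 -1.02  1.05 -0.37 -0.99] err mm 7.2 deg 2.3 tcp [ 0.541 -0.099  0.14 ]
lean21 back30 [ 0.17  0.09 -1.02  1.16 -0.32 -1.07] err mm 11.3 deg 3.7 tcp [ 0.551 -0.096  0.112]
lean21 back0 [ 0.1   0.15 -1.02  1.33 -0.28 -1.19] err mm 15.4 deg 4.7 tcp [ 0.562 -0.093  0.084]
lean15 [ 0.12  0.17 -1.02  1.34 -0.32 -1.19] err mm 0.8 deg 0.2 tcp [ 0.57  -0.091  0.085]
lean8 [ 0.32  0.24 -0.84  0.8  -0.51 -0.79] err mm 0.0 deg 0.0 tcp [ 0.579 -0.089  0.087]
lean0 [ 0.37  0.32 -0.65  0.54 -0.72 -0.55] err mm 0.0 deg 0.0 tcp [ 0.589 -0.086  0.088]
```

```bash
cat > srch.py <<'E'
from ik import *
import bd
def grasp(f,half=0):
    f=np.radians(f); back=np.array([0,np.sin(f),np.cos(f)]); xa=-back; y=np.array([-1.,0,0])*(1-2*half)
    G=np.eye(4); G[:3,:3]=np.c_[xa,y,np.cross(xa,y)]; G[:3,3]=np.array([0,0,.092])-.017*back; return G
def pose(yaw,lean,o): M=np.eye(4); M[:3,:3]=Rm("z",np.radians(yaw))@Rm("y",-np.radians(lean)); M[:3,3]=o; return M
z=pose(-11.8,30,[0,0,0])[:3,2]
RACK=pose(-11.8,30,np.array([.4658,.2462,.1008])-.092*z); Z=Rm("z",np.radians(14.8))
def ins(lean,back,o=(-3.2,-3,.9)): M=pose(14.8,lean,bd.SLOT+Z@(np.array(o)/1000)); M[:3,3]+=M[:3,2]*back/1000; return M
rng=np.random.default_rng(1)
ST=[np.array([-.2,.3,-.5,.6,-.8,-1]),np.array([.9,.3,-.8,.8,-.8,-2]),np.array([.2,.1,-.9,-2.,-.6,1.]),np.array([-.3,.2,-.7,-.8,-.6,.5]),np.array([-.6,.3,-.5,-1.5,-.8,1]),np.array([.5,.2,-.8,-2.8,-.5,2])]
def best(M,starts=ST):
    r=[ik(M[:3,3],M[:3,:3],q) for q in starts]; return min(r,key=lambda t:t[1]+t[2])
if __name__=="__main__":
    for h in (0,):
        for f in(-40,-25,-10,0,10,30,45):
            G=grasp(f,h); print(f,h,*[(n,best(M@G)[0].round(2).tolist(),round(best(M@G)[1],1)) for n,M in(("rack",RACK),("ins",ins(24,0)))])
E
time timeout 200 python3 srch.py
```

```text
-40 0 ('rack', [0.26, 0.13, -0.62, -1.43, -0.42, 0.99], np.float64(0.0)) ('ins', [-0.38, 0.5, -0.1, -0.82, -1.28, 1.17], np.float64(0.0))
-25 0 ('rack', [0.64, 0.12, -0.69, -1.1, -0.0, 0.4], np.float64(17.7)) ('ins', [-0.26, 0.35, -0.25, -0.73, -0.98, 1.04], np.float64(0.0))
-10 0 ('rack', [0.12, 0.1, -0.9, -3.03, -0.0, 2.75], np.float64(5.2)) ('ins', [-0.05, 0.22, -0.45, -0.52, -0.61, 0.73], np.float64(0.0))
0 0 ('rack', [0.97, 0.16, -1.02, 1.11, -0.51, -2.2], np.float64(13.0)) ('ins', [0.16, 0.16, -0.69, -0.14, -0.31, 0.22], np.float64(0.0))
10 0 ('rack', [1.06, 0.22, -0.99, 1.02, -0.66, -2.24], np.float64(0.0)) ('ins', [0.07, 0.12, -1.02, 0.97, -0.07, -0.8], np.float64(9.2))
30 0 ('rack', [1.19, 0.44, -0.7, 0.64, -1.04, -2.04], np.float64(0.0)) ('ins', [-0.45, 0.15, -0.71, -2.41, -0.0, 3.03], np.float64(17.0))
45 0 ('rack', [1.18, 0.6, -0.51, 0.52, -1.3, -1.97], np.float64(0.0)) ('ins', [0.36, 0.34, -1.02, 1.48, -0.81, -1.72], np.float64(30.8))
real	0m15.889s
user	0m16.241s
sys	0m0.185s
```

φ=-40° (tool leaning towards -y) reaches both the rack and the clamp; the present +20° cannot do the insertion. So I'll put the board back in the rack and regrasp. First I simulate the path continuity.

```bash
cat > sim.py <<'E'
from srch import *
from scipy.spatial.transform import Slerp
def path(q,wps,n=8,show=True):
    """straight continuation through 4x4 waypoints; worst error, nearest limits"""
    P,A=fk(x,q,s); M0=np.eye(4); M0[:3,:3]=A; M0[:3,3]=P
    for name,M in wps:
        sl=Slerp([0,1],R.from_matrix([M0[:3,:3],M[:3,:3]])); w=0;st=0;q3=9;q5=-9
        for k in np.linspace(0,1,n+1)[1:]:
            qn,e,a=ik(M0[:3,3]*(1-k)+M[:3,3]*k,sl(k).as_matrix(),q); st=max(st,abs(qn-q).max()); w=max(w,e+a); q=qn; q3=min(q3,q[2]); q5=max(q5,q[4])
        print(name,q.round(2),"err",w.round(2),"step",st.round(2),"q3min",q3.round(2),"q5max",q5.round(2),"tcp",M[:3,3].round(3)); M0=M
    return q
def off(M,G,d): T=M@G; T=T.copy(); T[:3,3]-=T[:3,0]*d; return T
def down(pos,yaw):
    c,sn=np.cos(np.radians(yaw)),np.sin(np.radians(yaw)); T=np.eye(4); T[:3,:3]=np.c_[[0,0,-1],[-c,-sn,0],[-sn,c,0]]; T[:3,3]=pos; return T
E
cat > s1.py <<'E'
from sim import *
q=arm.get_state()["q"]; A=grasp(20); 
for f in(-40,-33):
    C=grasp(f); lift=RACK.copy(); lift[:3,3]+=[-.02,.004,.114]
    qq=path(q,[("lift",lift@A),("rack",RACK@A),("ret",off(RACK,A,.11)),("over",down([.43,.2,.28],0)),("pre",off(RACK,C,.11)),("grasp",RACK@C),("lift",lift@C),("preins",ins(24,90)@C),("ins",ins(24,0)@C),("up",ins(0,0,(-2,-3,0))@C)])
E
time python3 s1.py
```

```text
lift [ 1.24  0.17 -0.7   0.6  -1.12 -1.93] err 1.5 step 0.17 q3min -1.02 q5max -0.52 tcp [0.452 0.243 0.201]
rack [ 1.16  0.33 -0.84  0.78 -0.86 -2.11] err 0.0 step 0.03 q3min -0.84 q5max -0.86 tcp [0.472 0.239 0.087]
ret [ 1.32  0.23 -0.67  0.57 -1.11 -1.99] err 0.0 step 0.04 q3min -0.82 q5max -0.89 tcp [0.43  0.286 0.176]
over [ 0.85 -0.01 -0.32  0.   -1.26 -0.85] err 0.0 step 0.16 q3min -0.66 q5max -1.08 tcp [0.43 0.2  0.28]
pre [ 0.82 -0.25 -0.98 -0.43 -0.   -0.41] err 4.06 step 0.39 q3min -1.02 q5max -0.0 tcp [0.419 0.195 0.162]
grasp [ 0.26  0.13 -0.62 -1.43 -0.42  0.99] err 12.7 step 0.92 q3min -0.94 q5max -0.0 tcp [0.474 0.256 0.09 ]
lift [ 0.82 -0.18 -0.82 -0.43 -0.08 -0.41] err 6.69 step 0.33 q3min -0.82 q5max -0.06 tcp [0.454 0.26  0.204]
preins [-0.41  0.36 -0.1  -0.79 -1.4   1.09] err 0.0 step 0.66 q3min -0.63 q5max -0.44 tcp [ 0.517 -0.088  0.167]
ins [-0.38  0.5  -0.1  -0.82 -1.28  1.17] err 0.0 step 0.02 q3min -0.1 q5max -1.28 tcp [ 0.553 -0.078  0.085]
up [-0.22  0.6   0.11 -0.61 -1.47  0.66] err 0.0 step 0.07 q3min -0.08 q5max -1.3 tcp [ 0.585 -0.07   0.091]
lift [ 
[... 432 characters left out ...]
.75 -0.22 -0.89 -0.49 -0.12 -0.3 ] err 19.62 step 0.78 q3min -1.02 q5max -0.12 tcp [0.417 0.205 0.168]
grasp [ 0.72  0.08 -0.72 -0.89 -0.    0.13] err 17.79 step 0.11 q3min -0.86 q5max -0.0 tcp [0.475 0.254 0.088]
lift [ 0.86 -0.2  -1.02  0.35 -0.03 -1.21] err 18.71 step 0.56 q3min -1.02 q5max -0.0 tcp [0.455 0.258 0.202]
preins [-0.36  0.29 -0.17 -0.74 -1.26  1.03] err 3.78 step 1.03 q3min -1.02 q5max -0.02 tcp [ 0.518 -0.089  0.166]
ins [-0.34  0.43 -0.17 -0.78 -1.15  1.12] err 0.0 step 0.02 q3min -0.17 q5max -1.15 tcp [ 0.553 -0.08   0.084]
up [-0.16  0.54  0.05 -0.53 -1.36  0.61] err 0.0 step 0.08 q3min -0.15 q5max -1.16 tcp [ 0.585 -0.072  0.09 ]
real	0m8.458s
user	0m8.804s
sys	0m0.181s
```

```bash
cat > s2.py <<'E'
from sim import *
A=grasp(20); q0=np.array([1.32,.23,-.67,.57,-1.11,-1.99])
for f in(-48,-56,-64):
    C=grasp(f); lift=RACK.copy(); lift[:3,3]+=[-.02,.004,.06]; l2=ins(26,0); l2[:3,3]=[.515,.12,.14]; l3=pose(0,26,[.515,.12,.14])
    print(f); path(q0,[("over",down([.43,.2,.28],0)),("over2",down([.5,.05,.28],0)),("preT",off(l3,C,.06)),("pre",off(RACK,C,.11)),("grasp",RACK@C),("lift",lift@C),("mid",l3@C),("preins",ins(24,90)@C),("ins",ins(24,0)@C),("up",ins(0,0,(-2,-3,0))@C)])
E
time python3 s2.py
```

```text
-48
over [ 0.85 -0.01 -0.32  0.   -1.26 -0.85] err 0.0 step 0.15 q3min -0.66 q5max -1.08 tcp [0.43 0.2  0.28]
over2 [ 0.49  0.04 -0.27  0.   -1.26 -0.49] err 0.0 step 0.05 q3min -0.32 q5max -1.26 tcp [0.5  0.05 0.28]
preT [-0.24  0.03 -0.36 -0.99 -1.24  0.82] err 0.0 step 0.2 q3min -0.36 q5max -1.05 tcp [0.462 0.088 0.249]
pre [-0.05 -0.03 -0.67 -1.29 -0.79  1.  ] err 0.0 step 0.06 q3min -0.67 q5max -0.79 tcp [0.421 0.185 0.155]
grasp [ 0.03  0.22 -0.63 -1.57 -0.7   1.29] err 0.0 step 0.04 q3min -0.67 q5max -0.7 tcp [0.474 0.257 0.091]
lift [ 0.18  0.02 -0.62 -1.38 -0.61  0.94] err 0.0 step 0.05 q3min -0.63 q5max -0.61 tcp [0.454 0.261 0.151]
mid [-0.14  0.08 -0.39 -1.05 -1.11  0.85] err 0.0 step 0.07 q3min -0.6 q5max -0.67 tcp [0.48  0.133 0.212]
preins [-0.46  0.45 -0.03 -0.83 -1.54  1.13] err 0.0 step 0.07 q3min -0.36 q5max -1.18 tcp [ 0.516 -0.086  0.169]
ins [-0.42  0.59 -0.02 -0.86 -1.44  1.21] err 0.0 step 0.02 q3min -0.03 q5max -1.44 tcp [ 0.551 -0.077  0.087]
up [-0.28  0.67  0.18 -0.69 -1.59  0.71] err 0.0 step 0.07 q3min 0.0 q5max -1.45 tcp [ 0.584 -0.068  0.093]
-56
over 
[... 1517 characters left out ...]

grasp [-0.19  0.47 -0.6  -1.6  -1.11  1.59] err 0.0 step 0.03 q3min -0.62 q5max -1.11 tcp [0.473 0.26  0.094]
lift [-0.15  0.27 -0.61 -1.54 -1.09  1.39] err 0.0 step 0.03 q3min -0.61 q5max -1.09 tcp [0.453 0.264 0.154]
mid [-0.31  0.29 -0.32 -1.18 -1.42  1.1 ] err 0.0 step 0.06 q3min -0.58 q5max -1.12 tcp [0.478 0.135 0.216]
preins [-0.51  0.62  0.1  -0.92 -1.8   1.18] err 0.0 step 0.06 q3min -0.28 q5max -1.47 tcp [ 0.514 -0.084  0.172]
ins [-0.47  0.76  0.13 -0.92 -1.72  1.25] err 0.0 step 0.02 q3min 0.1 q5max -1.72 tcp [ 0.549 -0.075  0.09 ]
up [-0.37  0.81  0.29 -0.85 -1.82  0.76] err 0.0 step 0.06 q3min 0.15 q5max -1.72 tcp [ 0.584 -0.066  0.097]
real	0m6.732s
user	0m7.037s
sys	0m0.175s
```

φ=-48° works throughout with good margins. Returning the board to the rack.

```bash
cat > td.py <<'E'
from sim import *
def rel(M):
    T=tool(); print("shift",((M[:3,3]-T[:3,3])/.03).round(2),"turn",(R.from_matrix(M[:3,:3]@T[:3,:3].T).as_rotvec(degrees=True)/5).round(2),"tcp",M[:3,3].round(4))
E
python3 - <<'E'
from td import *
M=RACK@grasp(20); print(M[:3,3]); L=M.copy(); L[:3,3]=[.4515,.2433,.2012]; rel(L)
E
```

```text
[0.47242958 0.23887514 0.08696544]
shift [-2.79 11.26  0.54] turn [-0.12 -1.56 -5.22] tcp [0.4515 0.2433 0.2012]
```

```bash
python3 -m inch '-.23 .94 .2 -.01 -.13 -.435;-.23 .94 .2 -.01 -.13 -.435;-.23 .94 .14 -.01 -.13 -.435;-.23 .94 0 -.01 -.13 -.435;-.23 .94 0 -.01 -.13 -.435;-.23 .94 0 -.01 -.13 -.435;-.23 .94 0 -.01 -.13 -.435;-.23 .94 0 -.01 -.13 -.435;-.23 .94 0 -.01 -.13 -.435;-.23 .94 0 -.01 -.13 -.435;-.23 .94 0 -.01 -.13 -.435;-.23 .94 0 -.01 -.13 -.435' && python3 -m inch '0 0 0 0 0 0;0 0 0 0 0 0'
python3 - <<'E'
from td import *
M=RACK@grasp(20); rel(M)
E
```

```text
t: 16.42
eef_pos: [0.4518, 0.2453, 0.2018]
ee_rot: [-2.104, 0.951, -0.834]
force: [0.4, 0.3, -1.8]
width: 0.0098
t: 16.68
eef_pos: [0.4522, 0.2436, 0.2015]
ee_rot: [-2.107, 0.951, -0.835]
force: [-0.3, -1.0, -0.7]
width: 0.0097
shift [ 0.67 -0.16 -3.82] turn [ 0.   -0.01 -0.01] tcp [0.4724 0.2389 0.087 ]
```

```bash
python3 -m inch '0 0 -.66 0 0 0;0 0 -.66 0 0 0;0 0 -.66 0 0 0;.03 -.03 -.66 0 0 0;.16 -.03 -.29 0 0 0;.16 -.03 -.29 0 0 0;.16 -.03 -.29 0 0 0;.16 -.03 -.29 0 0 0;0 0 0 0 0 0;0 0 0 0 0 0' && python3 -m inch '0 0 0 0 0 0;0 0 0 0 0 0;0 0 0 0 0 0' .45 && python3 -m inch '-.225 .25 .47 0 0 0;-.225 .25 .47 0 0 0;-.225 .25 .47 0 0 0;-.225 .25 .47 0 0 0;-.225 .25 .47 0 0 0;-.225 .25 .47 0 0 0;0 0 0 0 0 0'
python3 - <<'E'
from td import *
import meas
p=arm.grab_frame("scene"); meas.board(p)
p=arm.grab_frame("wrist"); A,L,m=meas.bar(p,np.array([.848,-.176,.5])); H=hsv(p)
b=m&(H[...,1]<80)&(L[...,2]>0)&(L[...,2]<.02); l=L[b]*1000
print(len(l),np.percentile(l,[2,50,98],axis=0).round(1).tolist())
O=down([.43,.2,.28],0); rel(O)
E
```

```text
t: 17.92
eef_pos: [0.4731, 0.2386, 0.0876]
ee_rot: [-2.106, 0.951, -0.836]
force: [1.0, -0.4, -0.4]
width: 0.0095
t: 18.3
eef_pos: [0.4729, 0.2388, 0.0878]
ee_rot: [-2.105, 0.951, -0.836]
force: [0.1, -0.2, 0.4]
width: 0.0341
t: 19.18
eef_pos: [0.4324, 0.2849, 0.1729]
ee_rot: [-2.102, 0.952, -0.832]
force: [0.4, -0.7, -0.5]
width: 0.0395
board plane n [ 0.856 -0.175  0.486] yaw -11.5 lean 29.1 c [0.4876 0.2362 0.0646] 274
bar? 117 0.319 [0.4601 0.2861 0.3053] (array([446. , 300.4]), array([60.5, 39.6]), -34.4)
683 [[-5.9, -36.5, 5.9], [-0.7, -0.4, 7.2], [3.7, 24.2, 8.4]]
shift [-0.08 -2.78  3.6 ] turn [4.51 5.52 3.34] tcp [0.43 0.2  0.28]
```

Run:
```python
from td import *
C=grasp(-48); l3=pose(0,26,[.515,.12,.14])
W=[("over",down([.43,.2,.28],0)),("over2",down([.5,.05,.28],0)),("preT",off(l3,C,.06)),("pre",off(RACK,C,.11)),("grasp",RACK@C)]
for (a,A),(b,B) in zip(W,W[1:]): print(b,((B[:3,3]-A[:3,3])/.03).round(2),(R.from_matrix(B[:3,:3]@A[:3,:3].T).as_rotvec(degrees=True)/5).round(2))
# shortcut: over -> preT directly
q=path(arm.get_state()["q"],[W[0],W[2],W[3],W[4]])
A,B=W[0][1],W[2][1]; print(((B[:3,3]-A[:3,3])/.03).round(2),(R.from_matrix(B[:3,:3]@A[:3,:3].T).as_rotvec(degrees=True)/5).round(2))
```

```text
over2 [ 2.33 -5.    0.  ] [0. 0. 0.]
preT [-1.26  1.27 -1.05] [ 9.43 -4.89  2.18]
pre [-1.36  3.23 -3.13] [-0.08 -0.8  -2.36]
grasp [ 1.76  2.42 -2.12] [0. 0. 0.]
over [ 0.85 -0.01 -0.32  0.   -1.26 -0.85] err 0.0 step 0.15 q3min -0.67 q5max -1.07 tcp [0.43 0.2  0.28]
preT [-0.24  0.03 -0.36 -0.99 -1.24  0.82] err 0.0 step 0.29 q3min -0.44 q5max -0.95 tcp [0.462 0.088 0.249]
pre [-0.05 -0.03 -0.67 -1.29 -0.79  1.  ] err 0.0 step 0.06 q3min -0.67 q5max -0.79 tcp [0.421 0.185 0.155]
grasp [ 0.03  0.22 -0.63 -1.57 -0.7   1.29] err 0.0 step 0.04 q3min -0.67 q5max -0.7 tcp [0.474 0.257 0.091]
[ 1.07 -3.73 -1.05] [ 9.43 -4.89  2.18]
```

```bash
python3 -m inch '-.01 -.46 .6 .75 .92 .56;-.01 -.46 .6 .75 .92 .56;-.01 -.46 .6 .75 .92 .56;-.01 -.46 .6 .75 .92 .56;-.01 -.46 .6 .75 .92 .56;-.01 -.46 .6 .75 .92 .56' && python3 -m inch '.09 -.31 -.09 .79 -.41 .18;.09 -.31 -.09 .79 -.41 .18;.09 -.31 -.09 .79 -.41 .18;.09 -.31 -.09 .79 -.41 .18;.09 -.31 -.09 .79 -.41 .18;.09 -.31 -.09 .79 -.41 .18;.09 -.31 -.09 .79 -.41 .18;.09 -.31 -.09 .79 -.41 .18;.09 -.31 -.09 .79 -.41 .18;.09 -.31 -.09 .79 -.41 .18;.09 -.31 -.09 .79 -.41 .18;.09 -.31 -.09 .79 -.41 .18' && python3 -m inch '0 0 0 0 0 0'
python3 - <<'E'
from td import *
print(arm.get_state()["q"].round(2))
rel(off(RACK,grasp(-48),.11))
E
```

```text
t: 20.02
eef_pos: [0.4303, 0.2, 0.2806]
ee_rot: [0.743, 1.568, 2.317]
force: [1.2, 0.3, -0.3]
width: 0.0397
t: 21.52
eef_pos: [0.4629, 0.0882, 0.2473]
ee_rot: [-0.583, 0.638, 1.191]
force: [-0.8, 0.5, -0.4]
width: 0.0395
t: 21.65
eef_pos: [0.4628, 0.0871, 0.2454]
ee_rot: [-0.576, 0.642, 1.192]
force: [-0.3, -0.6, 0.2]
width: 0.0397
[-0.24  0.04 -0.36 -1.   -1.23  0.83]
shift [-1.39  3.26 -3.02] turn [-0.14 -0.82 -2.29] tcp [0.4212 0.1849 0.1547]
```

```bash
python3 -m inch '-.28 .65 -.6 -.03 -.16 -.46;-.28 .65 -.6 -.03 -.16 -.46;-.28 .65 -.6 -.03 -.16 -.46;-.28 .65 -.6 -.03 -.16 -.46;-.28 .65 -.6 -.03 -.16 -.46;0 0 0 0 0 0;0 0 0 0 0 0'
python3 - <<'E'
from td import *
import meas
R2=RACK.copy(); R2[:3,3]+=[.0003,0,.0004]
rel(off(R2,grasp(-48),.11)); rel(R2@grasp(-48))
p=arm.grab_frame("wrist"); A,L,m=meas.bar(p,np.array([.848,-.176,.5])); H=hsv(p)
b=m&(H[...,1]<80)&(L[...,2]>-.01)&(L[...,2]<.02); l=L[b]*1000
print(len(l),np.percentile(l,[2,50,98],axis=0).round(1).tolist() if len(l) else 0)
E
```

```text
t: 22.52
eef_pos: [0.4211, 0.1869, 0.1584]
ee_rot: [-0.667, 0.619, 0.944]
force: [-0.4, -0.2, 0.1]
width: 0.0395
shift [ 0.01 -0.07 -0.11] turn [ 0.04  0.05 -0.07] tcp [0.4215 0.1849 0.1551]
shift [ 1.77  2.35 -2.23] turn [ 0.04  0.05 -0.07] tcp [0.4743 0.2574 0.0913]
405 [[-5.8, -40.6, -7.3], [-0.9, -14.2, 7.1], [3.8, 34.4, 7.8]]
```

```bash
python3 -m inch '0 -.07 -.1 .04 .05 -.07;.295 .403 -.353 0 0 0;.295 .403 -.353 0 0 0;.295 .403 -.353 0 0 0;.295 .403 -.353 0 0 0;.295 .403 -.353 0 0 0;.295 .403 -.353 0 0 0;0 0 0 0 0 0;0 0 0 0 0 0'
python3 - <<'E'
from td import *
R2=RACK.copy(); R2[:3,3]+=[.0003,0,.0004]; rel(R2@grasp(-48)); print(arm.get_state()["q"].round(2))
E
```

```text
t: 23.7
eef_pos: [0.4741, 0.2567, 0.0912]
ee_rot: [-0.659, 0.619, 0.941]
force: [-0.2, 0.1, -0.1]
width: 0.0389
shift [0.   0.02 0.  ] turn [-0.   -0.02  0.02] tcp [0.4743 0.2574 0.0913]
[ 0.03  0.22 -0.63 -1.56 -0.7   1.29]
```

Spot on. Grip, then draw out along the plane and lift.

```bash
python3 -m inch '0 0 0 0 0 0;0 0 0 0 0 0;0 0 0 0 0 0;0 0 0 0 0 0' 0 55 && python3 -m inch '-.16 .03 .29 0 0 0;-.16 .03 .29 0 0 0;-.16 .03 .29 0 0 0;-.16 .03 .29 0 0 0;-.02 0 .6 0 0 0;0 0 .7 0 0 0;0 0 .7 0 0 0;0 0 .7 0 0 0;0 0 0 0 0 0'
cat > bd2.py <<'E'
from td import *
GR=grasp(-48)
def B(): return tool()@np.linalg.inv(GR)
def go(M): rel(M@GR)
def where():
    b=B(); Zs=Rm("z",np.radians(bd.YAW)); print("board in slot mm",(Zs.T@(b[:3,3]-bd.SLOT)*1000).round(1),"lean",np.degrees(np.arccos(b[2,2])).round(1),"yaw",np.degrees(np.arctan2(b[1,0],b[0,0])).round(1))
E
python3 - <<'E'
from bd2 import *
where(); p=arm.grab_frame("scene"); bd.check(p,B())
l3=pose(0,26,[.515,.12,.14]); l3[2,3]=B()[2,3]; 
path(arm.get_state()["q"],[("mid",l3@GR),("preins",ins(24,90)@GR)])
go(l3); go(ins(24,90))
E
```

```text
t: 24.2
eef_pos: [0.4744, 0.2572, 0.0917]
ee_rot: [-0.66, 0.618, 0.94]
force: [-0.7, -0.2, 2.2]
width: 0.0099
t: 25.32
eef_pos: [0.4542, 0.2617, 0.2091]
ee_rot: [-0.662, 0.615, 0.941]
force: [-0.6, 0.7, -1.5]
width: 0.0094
board in slot mm [-12.9 332.6 127.4] lean 30.1 yaw -11.8
417 face x at origin 2.0 slopes deg y,z [-0.1  0. ]
yz ext [[-37.9, 4.1], [35.5, 80.5]] (array([-1.3, 43. ]), array([79.3, 74.5]), 89.8)
mid [-0.14  0.08 -0.39 -1.05 -1.11  0.85] err 0.0 step 0.1 q3min -0.57 q5max -0.63 tcp [0.48  0.133 0.21 ]
preins [-0.46  0.45 -0.03 -0.83 -1.54  1.13] err 0.0 step 0.07 q3min -0.36 q5max -1.18 tcp [ 0.516 -0.086  0.169]
shift [ 0.87 -4.3   0.09] turn [0.07 0.8  2.36] tcp [0.4797 0.1326 0.2104]
shift [  2.08 -11.59  -1.3 ] turn [-0.04  1.22  5.31] tcp [ 0.516  -0.0863  0.1688]
```

```bash
python3 -m inch '.17 -.96 0 0 .1 .44;.17 -.96 0 0 .1 .44;.17 -.96 0 0 .1 .44;.17 -.96 0 0 .1 .44;.17 -.96 0 0 .1 .44;.17 -.96 0 0 .1 .44;.17 -.97 0 0 .1 .44;.17 -.97 0 0 .1 .44;.18 -.97 -.31 0 .1 .44;.18 -.97 -.31 0 .1 .44;.18 -.97 -.31 0 .1 .44;.18 -.98 -.32 0 .1 .47' && python3 -m inch '0 0 0 0 0 0;0 0 0 0 0 0'
python3 - <<'E'
from bd2 import *
import meas
where(); go(ins(24,90)); go(ins(24,20))
for c in("scene","top"):
    p=arm.grab_frame(c); print(c); meas.clamp(p)
    if c=="scene": bd.check(p,B()); save(p,"scene5.png",(270,150,400,270),4)
    C=cloud(p); b=B(); H=hsv(p); L=(C-b[:3,3])@b[:3,:3]*1000
    m=(abs(L[...,0])<15)&(abs(L[...,1])<60)&(L[...,2]>-20)&(L[...,2]<84)&(H[...,0]>18)&(H[...,0]<42)&(H[...,1]>100); print(m.sum())
E
```

```text
t: 26.88
eef_pos: [0.5165, -0.0878, 0.168]
ee_rot: [-0.537, 0.652, 1.478]
force: [0.6, 0.0, -0.6]
width: 0.0093
t: 27.12
eef_pos: [0.5164, -0.0865, 0.1686]
ee_rot: [-0.537, 0.653, 1.476]
force: [-0.6, 0.8, -0.4]
width: 0.0094
board in slot mm [-39.6  -3.   82.9] lean 24.0 yaw 14.5
shift [-0.01  0.01  0.  ] turn [-0.06 -0.02  0.04] tcp [ 0.516  -0.0863  0.1688]
shift [ 0.91  0.25 -2.13] turn [-0.06 -0.02  0.04] tcp [ 0.5436 -0.0791  0.1048]
scene
clamp z 0.045 258 0.049 (array([604. , -76.6]), array([83.8, 31.9]), -74.6)
clamp z 0.02 315 0.0247 (array([570.2, -81.5]), array([100.6,  90.2]), 14.5)
clamp z 0.007 270 0.0116 (array([575.1, -82.4]), array([98.9, 90.5]), 14.6)
302 face x at origin 0.9 slopes deg y,z [-0.5 -0.3]
yz ext [[-40.0, 1.6], [37.7, 73.9]] (array([-0.8, 39.6]), array([82.2, 77. ]), 0.1)
302
top
clamp z 0.045 419 0.0488 (array([602.1, -70.7]), array([82.7, 30.5]), -75.4)
clamp z 0.02 195 0.0236 (array([570. , -72.6]), array([87.3, 48.2]), -81.7)
clamp z 0.007 299 0.0109 (array([571.6, -75.8]), array([98.3, 87.6]), 15.0)
7
```

View pics/scene5.png

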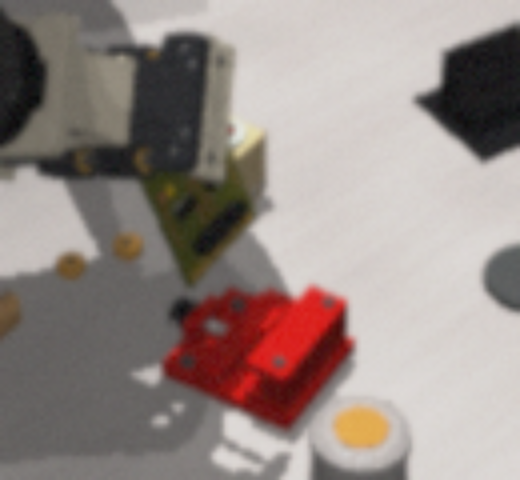

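Scene view: the board is held above and before the slot, foot at (190,280) and slot near (230,310) in the crop. The clamp x-coordinate agrees within 0.5 mm across all three cameras. Inserting along the plane.

```bash
python3 -m inch '.23 .055 -.535 -.03 0 .02;.23 .055 -.535 -.03 0 .02;.23 .055 -.535 0 0 0;.23 .055 -.535 0 0 0;0 0 0 0 0 0' && python3 -c "
from bd2 import *
where()" && python3 -m inch '.065 .017 -.152 0 0 0;.065 .017 -.152 0 0 0;.065 .017 -.152 0 0 0;0 0 0 0 0 0' && python3 -c "
from bd2 import *
where(); go(ins(24,0,(-3.2,-4,.9)))"
```

```text
t: 27.85
eef_pos: [0.544, -0.0796, 0.1035]
ee_rot: [-0.535, 0.659, 1.482]
force: [0.0, 1.1, -0.4]
width: 0.0095
board in slot mm [-11.3  -3.6  17.7] lean 23.8 yaw 14.9
t: 28.35
eef_pos: [0.5502, -0.0787, 0.0916]
ee_rot: [-0.539, 0.66, 1.48]
force: [0.3, -0.4, -0.6]
width: 0.0097
board in slot mm [-5.  -4.4  5.9] lean 23.9 yaw 14.9
shift [ 0.05  0.02 -0.17] turn [ 0.03 -0.01 -0.01] tcp [ 0.5517 -0.0779  0.0866]
```

```bash
python3 -m inch '.03 .01 -.08 0 0 0;.025 .01 -.08 0 0 0;0 0 0 0 0 0' && python3 -m inch '.01 0 -.03 0 0 0;0 0 0 0 0 0;0 0 0 0 0 0' && python3 -c "
from bd2 import *
where()
p=arm.grab_frame('scene'); bd.check(p,B())"
```

```text
t: 28.72
eef_pos: [0.5518, -0.078, 0.0868]
ee_rot: [-0.539, 0.66, 1.48]
force: [0.4, -0.4, -0.1]
width: 0.0097
t: 29.1
eef_pos: [0.5521, -0.0781, 0.0863]
ee_rot: [-0.539, 0.66, 1.48]
force: [-0.6, -0.8, 2.5]
width: 0.0095
board in slot mm [-2.9 -4.4  0.7] lean 23.9 yaw 14.9
183 face x at origin 0.9 slopes deg y,z [0.1 0.5]
yz ext [[-43.1, 7.2], [30.1, 73.4]] (array([-18.6,  25.9]), array([90. , 58.4]), -34.4)
```

Run:
```python
from bd2 import *
P=[B()]+[ins(l,0,(o,-4.2,2*np.sin(np.radians(l))+.3)) for l,o in((16,-2.7),(8,-2.5),(0,-2.2))]
for a,b in zip(P,P[1:]):
    A,C=a@GR,b@GR; print(((C[:3,3]-A[:3,3])/.03).round(3),(R.from_matrix(C[:3,:3]@A[:3,:3].T).as_rotvec(degrees=True)/5).round(2))
path(arm.get_state()["q"],[("up",P[-1]@GR)])
```

```text
[0.346 0.095 0.135] [-0.38  1.54 -0.02]
[0.361 0.095 0.069] [-0.41  1.55  0.  ]
[0.371 0.098 0.017] [-0.41  1.55 -0.  ]
up [-0.28  0.67  0.18 -0.69 -1.59  0.71] err 0.0 step 0.07 q3min 0.0 q5max -1.45 tcp [ 0.584 -0.07   0.093]
```

```bash
python3 -m inch '.17 .047 .07 -.19 .77 0;.175 .047 .065 -.19 .77 0;0 0 0 0 0 0' && python3 -c "
from bd2 import *
where()" && python3 -m inch '.18 .047 .035 -.2 .775 0;.18 .047 .035 -.2 .775 0;0 0 0 0 0 0' && python3 -c "
from bd2 import *
where(); go(ins(0,0,(-2.2,-4.2,0.3)))"
```

```text
t: 29.52
eef_pos: [0.5632, -0.0748, 0.0901]
ee_rot: [-0.369, 0.699, 1.588]
force: [-1.0, 0.6, -0.1]
width: 0.0101
board in slot mm [-1.8 -3.9  0.6] lean 16.0 yaw 15.0
t: 29.9
eef_pos: [0.5736, -0.0721, 0.0921]
ee_rot: [-0.188, 0.723, 1.706]
force: [0.4, -1.0, 1.9]
width: 0.0099
board in slot mm [-1.9 -3.9  0.3] lean 8.1 yaw 14.9
shift [0.36 0.09 0.03] turn [-0.43  1.56 -0.03] tcp [ 0.5844 -0.0695  0.0929]
```

```bash
python3 -m inch '.18 .045 .01 -.21 .78 -.01;.17 .045 .0 -.21 .77 -.01;0 0 0 0 0 0;0 0 0 0 0 0' && python3 -c "
from bd2 import *
where(); go(ins(0,0,(-2,-4.2,0)))
p=arm.grab_frame('scene'); bd.check(p,B()); save(p,'scene6.png',(270,150,400,270),4)"
```

```text
t: 30.4
eef_pos: [0.5834, -0.0698, 0.0928]
ee_rot: [-0.002, 0.732, 1.827]
force: [0.4, 0.9, 3.2]
width: 0.0093
board in slot mm [-3.2 -4.1  0.1] lean 0.1 yaw 14.8
shift [ 0.04  0.01 -0.  ] turn [-0.02  0.01  0.01] tcp [ 0.5846 -0.0695  0.0926]
29 face x at origin 3.5 slopes deg y,z [ 3.4 -0.3]
yz ext [[-41.9, 8.3], [-28.1, 60.4]] (array([-34.2,  34.2]), array([54.7, 15.4]), -89.8)
```

View pics/scene6.png

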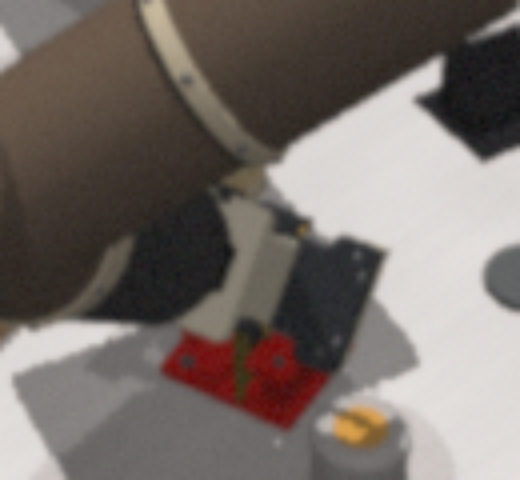

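The board is upright in the slot (its edge shows at (242,365) in the crop). Press it gently to the rear jaw.

```bash
python3 -m inch '.04 .01 0 0 0 0;0 0 0 0 0 0' && python3 -m inch '.035 .009 0 0 0 0;0 0 0 0 0 0' && python3 -c "
from bd2 import *
where()"
```

```text
t: 30.7
eef_pos: [0.5844, -0.0696, 0.0927]
ee_rot: [0.001, 0.732, 1.83]
force: [-2.5, -0.6, 5.0]
width: 0.0098
t: 30.95
eef_pos: [0.5855, -0.0694, 0.0927]
ee_rot: [0.002, 0.732, 1.83]
force: [-3.4, -0.6, 6.0]
width: 0.0099
board in slot mm [-1.2 -4.3  0.1] lean 0.1 yaw 14.8
```

```bash
cat > wd.py <<'E'
from td import *
WY=14.2; WO=np.array([.4367,-.2224,0])
def wgrasp(f=-30,h=.025):
    f=np.radians(f); back=np.array([0,np.sin(f),np.cos(f)]); y=np.array([-1.,0,0]); G=np.eye(4); G[:3,:3]=np.c_[-back,y,np.cross(-back,y)]
    G[:3,3]=np.array([0,-.0375,h])-.019*back; return G
WG=wgrasp()
def wslot(xo,yo,zo): 
    M=np.eye(4); M[:3,:3]=Z; M[:3,3]=bd.SLOT+Z@(np.array([xo,yo,zo])/1000); return M
WB=np.eye(4); WB[:3,:3]=Rm("z",np.radians(WY)); WB[:3,3]=WO
def up(M,dz): M=M.copy(); M[2,3]+=dz; return M
def wwhere():
    b=tool()@np.linalg.inv(WG); print("wedge in slot",(Z.T@(b[:3,3]-bd.SLOT)*1000).round(1),"tip y",((Z.T@(b[:3,3]-bd.SLOT)*1000)[1]+54.5).round(1),"yaw-clamp",(np.degrees(np.arctan2(b[1,0],b[0,0]))-14.8).round(2),"tilt",np.degrees(np.arccos(b[2,2])).round(1))
E
python3 - <<'E'
from wd import *
T=tool(); r1=T.copy(); r1[:3,3]-=T[:3,0]*.1; r2=up(r1,.05)
W=[("ret",r1),("pre",up(WB,.12)@WG),("grasp",WB@WG),("lift",up(WB,.08)@WG),("pre1",wslot(-14,-112,60)@WG),("pre",wslot(-14,-112,2)@WG),("tight",wslot(-13,-31,1)@WG)]
path(arm.get_state()["q"],W)
for (a,A),(b,B) in zip([("",T)]+W,W): print(b,((B[:3,3]-A[:3,3])/.03).round(2),(R.from_matrix(B[:3,:3]@A[:3,:3].T).as_rotvec(degrees=True)/5).round(2))
E
python3 -m inch '0 0 0 0 0 0;0 0 0 0 0 0' .4; python3 -m inch '0 0 0 0 0 0;0.03 -.12 .11 0 0 0;0.06 -.24 .22 0 0 0;.12 -.48 .45 0 0 0;.12 -.48 .45 0 0 0;.12 -.48 .45 0 0 0;.12 -.48 .45 0 0 0'
```

```text
ret [-0.36  0.67  0.36 -0.67 -1.77  0.66] err 0.0 step 0.02 q3min 0.2 q5max -1.62 tcp [ 0.605 -0.141  0.16 ]
pre [-0.45  0.44 -0.06 -0.4  -1.44  0.82] err 0.0 step 0.05 q3min -0.06 q5max -1.44 tcp [ 0.444 -0.25   0.129]
grasp [-0.45  0.59 -0.13 -0.42 -1.24  0.92] err 0.0 step 0.03 q3min -0.13 q5max -1.24 tcp [ 0.444 -0.25   0.009]
lift [-0.45  0.49 -0.09 -0.4  -1.37  0.85] err 0.0 step 0.02 q3min -0.13 q5max -1.25 tcp [ 0.444 -0.25   0.089]
pre1 [-0.32  0.65  0.21 -0.44 -1.45  0.7 ] err 0.0 step 0.04 q3min -0.06 q5max -1.38 tcp [ 0.611 -0.216  0.081]
pre [-0.32  0.71  0.18 -0.44 -1.37  0.74] err 0.0 step 0.01 q3min 0.18 q5max -1.37 tcp [ 0.611 -0.216  0.023]
tight [-0.22  0.64  0.05 -0.48 -1.28  0.69] err 0.0 step 0.02 q3min 0.05 q5max -1.28 tcp [ 0.591 -0.137  0.022]
ret [ 0.64 -2.4   2.23] [0. 0. 0.]
pre [-5.37 -3.61 -1.03] [-3.49 -0.92 -0.12]
grasp [ 0.  0. -4.] [0. 0. 0.]
lift [0.   0.   2.67] [0. 0. 0.]
pre1 [ 5.58  1.12 -0.27] [-0.   -0.    0.12]
pre [ 0.    0.   -1.93] [0. 0. 0.]
tight [-0.66  2.62 -0.03] [0. 0. 0.]
t: 31.2
eef_pos: [0.5864, -0.0693, 0.092]
ee_rot: [0.0, 0.733, 1.828]
force: [-0.5, 0.4, -0.3]
width: 0.024
t: 32.08
eef_pos: [0.6034, -0.139, 0.1576]
ee_rot: [0.0, 0.733, 1.828]
force: [0.7, 0.3, 0.0]
width: 0.035
```

```bash
python3 -m inch '-.5 -.7 .2 -.44 -.115 -.015;-.67 -.5 0 -.44 -.115 -.015;-.7 -.4 -.13 -.44 -.115 -.015;-.7 -.4 -.2 -.44 -.115 -.015;-.7 -.4 -.2 -.44 -.115 -.015;-.7 -.4 -.2 -.44 -.115 -.015;-.7 -.4 -.2 -.44 -.115 -.015;-.66 -.4 -.2 -.41 -.115 -.015;0 0 0 0 0 0'
python3 - <<'E'
from wd import *
import meas
rel(up(WB,.12)@WG)
p=arm.grab_frame("top"); save(p,"top7.png",(230,120,430,270),4); meas.wedge(p); C=cloud(p)
Ls=(C-bd.SLOT)@Z*1000; m=(abs(Ls[...,0])<12)&(abs(Ls[...,1])<50)&(Ls[...,2]>85)&(Ls[...,2]<110); P=Ls[m]; print("bar top in slot",len(P),P.mean(0).round(1),rect(P/1000) if len(P) else 0)
w=arm.grab_frame("wrist"); meas.wedge(w)
E
```

```text
t: 33.2
eef_pos: [0.4423, -0.2463, 0.1294]
ee_rot: [-0.002, 1.048, 1.815]
force: [-0.7, -0.1, -0.1]
width: 0.035
shift [ 0.04 -0.11 -0.03] turn [0.01 0.02 0.02] tcp [ 0.4436 -0.2495  0.1285]
wedge z 0.018 176 0.0226 (array([ 431.7, -204.1]), array([72.3, 14.9]), -75.9)
wedge z 0.005 181 0.0223 (array([ 431.6, -203.7]), array([73.1, 14.9]), -75.9)
bar top in slot 172 [-2.3 -2.8 97.3] (array([-1.9, -3. ]), array([78.9, 10.6]), -89.8)
wedge z 0.029 796 0.033 (array([ 445.1, -259.4]), array([36.1, 17.3]), -74.0)
wedge z 0.018 766 0.0232 (array([ 437.4, -223.4]), array([108.9,  16.2]), -76.8)
wedge z 0.005 1720 0.0268 (array([ 435.9, -224. ]), array([109.2,  17.6]), -75.7)
```

View pics/top7.png

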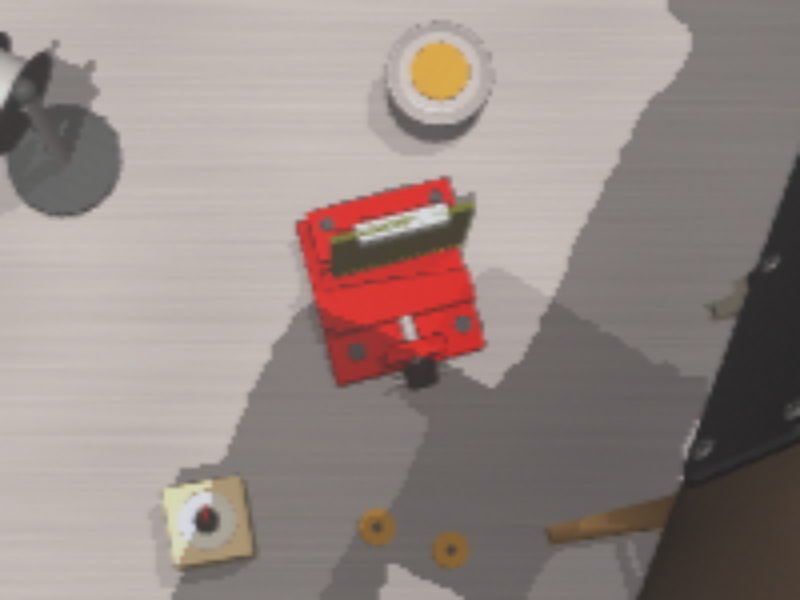

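The board stands upright in the clamp (bar at (405,222) in the crop), against the rear jaw. Now the wedge.

```bash
python3 -m inch '.04 -.12 -.5 0 .02 .02;0 0 -.7 0 0 0;0 0 -.7 0 0 0;0 0 -.7 0 0 0;0 0 -.7 0 0 0;0 0 -.5 0 0 0;0 0 -.2 0 0 0;0 0 0 0 0 0' && python3 -m inch '0 0 0 0 0 0;0 0 0 0 0 0;0 0 0 0 0 0;0 0 0 0 0 0' 0 50 && python3 -c "
from wd import *
rel(WB@WG)" && python3 -m inch '0 0 .3 0 0 0;0 0 .6 0 0 0;0 0 .8 0 0 0;0 0 .9 0 0 0;0 0 0 0 0 0'
python3 - <<'E'
from wd import *
rel(wslot(-14,-112,60)@WG)
p=arm.grab_frame("scene"); b=tool()@np.linalg.inv(WG); C=cloud(p); H=hsv(p); L=(C-b[:3,3])@b[:3,:3]*1000
m=(abs(L[...,0])<20)&(abs(L[...,1])<70)&(L[...,2]>-10)&(L[...,2]<40)&(H[...,0]>8)&(H[...,0]<22)&(H[...,1]>90)
for lo,hi in((-10,40),(18,28)):
    P=L[m&(L[...,2]>lo)&(L[...,2]<hi)]; print(len(P),np.percentile(P,[2,98],axis=0).round(1).tolist(),rect(P/1000))
P=L[m&(abs(L[...,2]-24)<4)&(L[...,1]>-15)]; print("top z slope deg",np.degrees(np.polyfit(P[:,1],P[:,2],1)[0]).round(2),P[:,2].mean())
E
```

```text
t: 34.3
eef_pos: [0.4444, -0.2493, 0.0084]
ee_rot: [0.002, 1.047, 1.821]
force: [0.1, 0.8, 0.3]
width: 0.035
t: 34.8
eef_pos: [0.4447, -0.2494, 0.0092]
ee_rot: [-0.0, 1.048, 1.82]
force: [-0.0, -1.1, 4.9]
width: 0.0177
shift [-0.04 -0.   -0.02] turn [ 0.01  0.   -0.01] tcp [ 0.4436 -0.2495  0.0085]
t: 35.42
eef_pos: [0.4458, -0.2501, 0.0896]
ee_rot: [-0.006, 1.051, 1.815]
force: [-0.3, 0.4, -1.0]
width: 0.0175
shift [ 5.5   1.14 -0.3 ] turn [0.04 0.05 0.1 ] tcp [ 0.6109 -0.216   0.0805]
14 [[3.8, 36.3, 15.2], [10.8, 46.2, 26.4]] (array([ 7.9, 40. ]), array([11.4,  6.2]), 58.4)
12 [[3.7, 36.2, 21.0], [10.8, 46.2, 26.4]] (array([ 7.9, 40. ]), array([11.4,  6.2]), 58.4)
top z slope deg -9.77 24.314681592570683
```

```bash
python3 -m inch '.9 .1 0 .01 .01 .02;.92 .18 -.05 .01 .01 .02;.92 .2 -.05 .01 .01 .02;.92 .2 -.05 .01 .01 .02;.92 .22 -.05 0 .01 .02;.92 .24 -.1 0 0 0;0 0 0 0 0 0;0 0 0 0 0 0'
python3 - <<'E'
from wd import *
wwhere(); rel(wslot(-14,-112,2)@WG)
for c in("top","scene"):
    p=arm.grab_frame(c); C=cloud(p); H=hsv(p); L=(C-bd.SLOT)@Z*1000; print(c)
    m=(L[...,0]>-35)&(L[...,0]<10)&(L[...,1]>-130)&(L[...,1]<-46)&(L[...,2]>20)&(L[...,2]<100)&(H[...,0]>6)&(H[...,0]<24)&(H[...,1]>80); P=L[m]
    if len(P)>10: print(len(P),np.percentile(P,[2,98],axis=0).round(1).tolist(),rect(P/1000))
    t=P[(P[:,1]>-100)]; 
    if len(t)>10: print("z slope",np.degrees(np.polyfit(t[:,1],t[:,2],1)[0]).round(1), "top z near tip",np.percentile(t[:,2],90).round(1))
    save(p,c+"8.png",(290,150,400,250) if c=="top" else (250,170,380,290),5)
E
```

```text
t: 36.48
eef_pos: [0.6087, -0.2149, 0.0769]
ee_rot: [0.011, 1.042, 1.838]
force: [0.4, 0.4, -0.2]
width: 0.0178
wedge in slot [ -15.9 -110.3   56.5] tip y -55.8 yaw-clamp -0.03 tilt 0.4
shift [ 0.07 -0.04 -1.81] turn [-0.04 -0.07  0.01] tcp [ 0.6109 -0.216   0.0225]
top
66 [[-19.3, -75.1, 60.9], [-8.1, -54.2, 82.2]] (array([-13.8, -65.7]), array([23.1, 11.4]), -89.9)
z slope -12.4 top z near tip 81.0
scene
77 [[-18.4, -86.7, 57.3], [-4.4, -51.5, 82.4]] (array([-11.5, -67.5]), array([44.5, 14.5]), 84.3)
z slope -14.0 top z near tip 81.0
```

View pics/scene8.png

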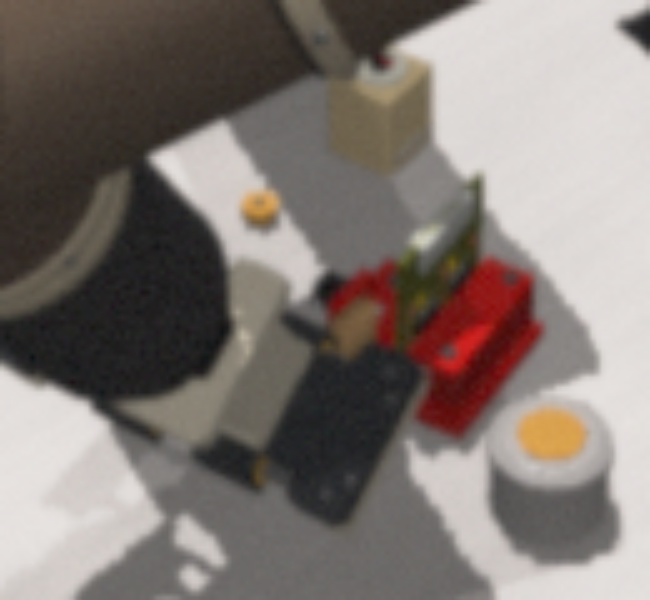

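Scene view: wedge thin end at (355,325) in the crop, in line just before the open end and clear of the board. Lower and slide in.

```bash
python3 -m inch '.03 -.02 -.6 -.02 -.04 0;.03 -.02 -.6 -.02 -.03 0;0 0 -.5 0 0 0;0 0 -.1 0 0 0;0 0 0 0 0 0' && python3 -c "
from wd import *
wwhere()" && python3 -m inch '-.1 .38 0 0 0 0;-.1 .38 0 0 0 0;-.1 .38 0 0 0 0;0 0 0 0 0 0' && python3 -c "
from wd import *
wwhere()"
```

```text
t: 37.2
eef_pos: [0.6112, -0.2162, 0.0231]
ee_rot: [-0.001, 1.047, 1.828]
force: [0.3, -0.5, -1.2]
width: 0.0183
wedge in slot [ -13.8 -112.3    2.6] tip y -57.8 yaw-clamp -0.03 tilt 0.0
t: 37.7
eef_pos: [0.6022, -0.1807, 0.0242]
ee_rot: [-0.003, 1.048, 1.827]
force: [-0.2, 0.3, -0.2]
width: 0.0177
wedge in slot [-13.5 -75.6   3.6] tip y -21.1 yaw-clamp 0.04 tilt 0.1
```

```bash
python3 -m inch '-.11 .32 -.04 0 0 0;-.09 .32 -.03 0 0 0;0 0 0 0 0 0' && python3 -c "
from wd import *
wwhere()" && python3 -m inch '-.05 .19 -.02 0 0 0;0 0 0 0 0 0' && python3 -c "
from wd import *
wwhere()"
```

```text
t: 38.08
eef_pos: [0.596, -0.162, 0.0214]
ee_rot: [-0.002, 1.047, 1.828]
force: [0.7, -0.4, -0.5]
width: 0.0173
wedge in slot [-14.6 -55.9   0.9] tip y -1.4 yaw-clamp -0.0 tilt 0.0
t: 38.33
eef_pos: [0.5951, -0.157, 0.0211]
ee_rot: [-0.004, 1.048, 1.825]
force: [1.4, -0.1, 2.4]
width: 0.0177
wedge in slot [-14.2 -50.8   0.6] tip y 3.7 yaw-clamp -0.04 tilt 0.1
```

```bash
python3 -m inch '-.04 .19 0 0 0 0;0 0 0 0 0 0' && python3 -m inch '-.03 .16 0 0 0 0;0 0 0 0 0 0' && python3 -c "
from wd import *
wwhere()" && python3 -m inch '-.02 .11 0 0 0 0;0 0 0 0 0 0' && python3 -c "
from wd import *
wwhere()"
```

```text
t: 38.58
eef_pos: [0.594, -0.1511, 0.0212]
ee_rot: [-0.004, 1.048, 1.825]
force: [1.7, -1.0, 3.3]
width: 0.0178
t: 38.83
eef_pos: [0.5932, -0.1465, 0.0212]
ee_rot: [-0.004, 1.048, 1.824]
force: [3.5, -1.6, 4.7]
width: 0.0177
wedge in slot [-13.3 -40.2   0.6] tip y 14.3 yaw-clamp -0.05 tilt 0.1
t: 39.08
eef_pos: [0.5927, -0.1435, 0.0212]
ee_rot: [-0.004, 1.049, 1.824]
force: [3.6, -2.9, 5.3]
width: 0.0176
wedge in slot [-13.1 -37.2   0.6] tip y 17.3 yaw-clamp -0.05 tilt 0.1
```

```bash
python3 -m inch '-.01 .08 0 0 0 0;0 0 0 0 0 0' && python3 -m inch '-.01 .08 0 0 0 0;0 0 0 0 0 0' && python3 -c "
from wd import *
wwhere()"
```

```text
t: 39.33
eef_pos: [0.5924, -0.1414, 0.0212]
ee_rot: [-0.004, 1.049, 1.825]
force: [3.7, -4.3, 5.1]
width: 0.0175
t: 39.58
eef_pos: [0.592, -0.1391, 0.0212]
ee_rot: [-0.004, 1.049, 1.825]
force: [3.8, -4.7, 4.9]
width: 0.0175
wedge in slot [-12.6 -32.8   0.6] tip y 21.7 yaw-clamp -0.05 tilt 0.1
```

Tip at 21.7 mm and it resists. Release, back off behind the handle, close and tap the end face.

```bash
python3 -m inch '0 0 0 0 0 0;0 0 0 0 0 0;0 0 0 0 0 0' .4 && python3 -m inch '.09 -.34 0 0 0 0;.115 -.435 0 0 0 0;.115 -.435 0 0 0 0;.07 -.25 0 0 0 0;0 0 0 0 0 0' && python3 -m inch '0 0 0 0 0 0;0 0 0 0 0 0;0 0 0 0 0 0;0 0 0 0 0 0' 0 20
python3 - <<'E'
from wd import *
T=tool(); print("tcp in slot",(Z.T@(T[:3,3]-bd.SLOT)*1000).round(1))
for c in("scene","top"):
    p=arm.grab_frame(c); C=cloud(p); H=hsv(p); L=(C-bd.SLOT)@Z*1000
    m=(L[...,0]>-35)&(L[...,0]<10)&(L[...,1]>-100)&(L[...,1]<-46)&(L[...,2]>28)&(L[...,2]<42)&(H[...,0]>6)&(H[...,0]<24)&(H[...,1]>80); P=L[m]
    if len(P)>10: print(c,len(P),np.percentile(P,[2,98],axis=0).round(1).tolist(),rect(P/1000))
E
```

```text
t: 39.95
eef_pos: [0.5907, -0.1381, 0.0203]
ee_rot: [0.001, 1.047, 1.829]
force: [0.1, 0.0, 0.4]
width: 0.0345
t: 40.58
eef_pos: [0.6032, -0.1831, 0.0206]
ee_rot: [-0.002, 1.048, 1.826]
force: [0.3, -0.4, -0.5]
width: 0.0353
t: 41.08
eef_pos: [0.6032, -0.1821, 0.0209]
ee_rot: [-0.002, 1.048, 1.827]
force: [-0.5, 0.4, -0.1]
width: 0.0023
tcp in slot [ -12.8 -105.2    8.9]
scene 19 [[-19.5, -65.4, 28.0], [-2.4, -49.3, 37.8]] (array([ -8.2, -58.1]), array([20.7, 15.9]), 23.6)
```

```bash
python3 -m inch '-.05 .19 0 0 0 0;-.026 .1 0 0 0 0;0 0 0 0 0 0' && python3 -m inch '-.017 .065 0 0 0 0;0 0 0 0 0 0' && python3 -m inch '-.017 .065 0 0 0 0;0 0 0 0 0 0'&& python3 -c "
from wd import *
T=tool(); print('tcp in slot',(Z.T@(T[:3,3]-bd.SLOT)*1000).round(1))"
```

```text
t: 41.55
eef_pos: [0.6008, -0.1732, 0.0209]
ee_rot: [-0.002, 1.048, 1.827]
force: [0.9, 0.2, 0.7]
width: 0.0005
t: 41.8
eef_pos: [0.6004, -0.1717, 0.0209]
ee_rot: [-0.002, 1.048, 1.827]
force: [0.3, 0.3, -0.6]
width: 0.0002
t: 42.05
eef_pos: [0.6, -0.17, 0.0209]
ee_rot: [-0.003, 1.048, 1.826]
force: [0.5, -2.0, -0.9]
width: 0.0004
tcp in slot [-12.8 -92.7   8.9]
```

```bash
for i in 1; do :; done; python3 -m inch '-.017 .065 0 0 0 0;0 0 0 0 0 0' && python3 -m inch '-.017 .065 0 0 0 0;0 0 0 0 0 0' && python3 -m inch '-.017 .065 0 0 0 0;0 0 0 0 0 0'&& python3 -c "
from wd import *
T=tool(); print('tcp in slot',(Z.T@(T[:3,3]-bd.SLOT)*1000).round(1))"
```

```text
t: 42.3
eef_pos: [0.5999, -0.1695, 0.021]
ee_rot: [-0.004, 1.051, 1.825]
force: [1.6, -7.0, -0.2]
width: 0.0002
t: 42.55
eef_pos: [0.5999, -0.1692, 0.021]
ee_rot: [-0.005, 1.053, 1.824]
force: [1.8, -12.2, -1.4]
width: 0.0002
t: 42.8
eef_pos: [0.5999, -0.1689, 0.021]
ee_rot: [-0.006, 1.056, 1.822]
force: [2.3, -17.4, -1.8]
width: 0.0003
tcp in slot [-12.6 -91.7   9. ]
```

It is tight: 17 N with only 0.3 mm of movement per step. Back off and check.

```bash
python3 -m inch '.05 -.2 0 0 0 0;.1 -.4 0 0 0 0;.15 -.6 .1 0 0 0;.15 -.6 .5 0 0 0;.15 -.6 .7 0 0 0;0 -.5 .9 0 0 0;0 -.5 .9 0 0 0;0 0 0 0 0 0;0 0 0 0 0 0'
python3 - <<'E'
from wd import *
for c in("scene","top"):
    p=arm.grab_frame(c); C=cloud(p); H=hsv(p); L=(C-bd.SLOT)@Z*1000; print(c)
    save(p,c+"9.png",(270,150,400,250),5)
    m=(L[...,0]>-35)&(L[...,0]<12)&(L[...,1]>-100)&(L[...,1]<-46)&(L[...,2]>29)&(L[...,2]<42)&(H[...,0]>6)&(H[...,0]<24)&(H[...,1]>80); P=L[m]
    if len(P)>10: print("handle",len(P),P.mean(0).round(1),rect(P/1000))
    m=(L[...,0]>-30)&(L[...,0]<-3)&(L[...,1]>-100)&(L[...,1]<30)&(L[...,2]>15)&(L[...,2]<42)&(H[...,0]>6)&(H[...,0]<24)&(H[...,1]>80); P=L[m]
    if len(P)>10: print("wedge",len(P),np.percentile(P,[1,99],axis=0).round(1).tolist(),rect(P/1000))
    m=(abs(L[...,0])<12)&(abs(L[...,1])<50)&(L[...,2]>90)&(L[...,2]<112); P=L[m]; print("bar top",len(P),P.mean(0).round(1),rect(P/1000))
E
```

```text
t: 43.92
eef_pos: [0.6161, -0.2661, 0.1134]
ee_rot: [-0.002, 1.047, 1.827]
force: [-0.2, 0.8, -1.2]
width: 0.0004
scene
handle 47 [-10.8 -64.8  32.9] (array([-11.7, -67.8]), array([31.5, 17. ]), -88.2)
wedge 109 [[-20.3, -87.0, 15.3], [-3.4, -25.8, 35.6]] (array([-12.1, -56.1]), array([63.4, 17. ]), -88.2)
bar top 117 [-1.  -7.7 97.2] (array([-1.7, -5.7]), array([81.2, 12. ]), -88.8)
top
handle 106 [-13.3 -65.5  32.5] (array([-13.2, -65.7]), array([32.7, 17.6]), -89.7)
wedge 344 [[-22.0, -81.3, 16.4], [-3.9, 24.2, 35.3]] (array([-12.6, -28.3]), array([107.9,  17.8]), 88.7)
bar top 165 [-2.7 -2.2 97.6] (array([-2. , -2.9]), array([79. , 10.8]), 89.6)
```

View pics/top9.png

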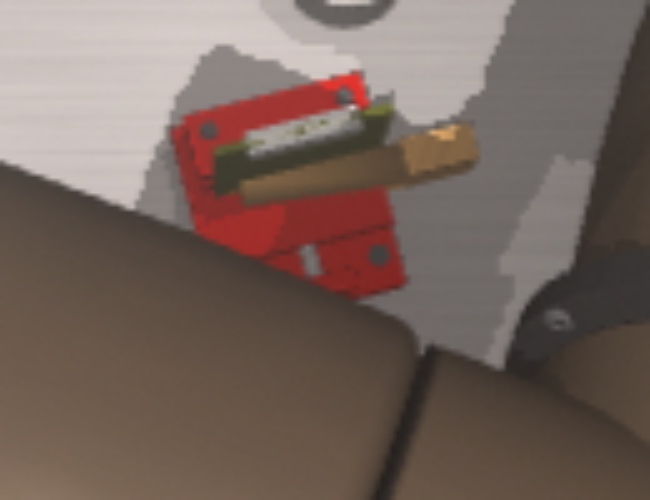

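The top view shows the wedge between board and front jaw, tip at (243,190) and handle at (440,150), with the board upright and the gripper clear. Handing in.

```bash
python3 -c "
from station import arm
print(arm.job_done(), arm.get_state()['t'])"
```

```text
the job is handed in; nothing more can be done
the job is handed in; nothing more can be done
```

The board is in the clamp with the wedge driven home, and the job was handed in soon after 43.9 s. No verdict came back.

**What I did:**
- I took the board from the rack, lowered it into the slot leaning 24°, and straightened it to about 0.1° against the rear jaw.
- I slid the beech wedge in, released it, then tapped its end face.

**What went wrong:** The first two grasps of the board did not work. One stopped short because the third joint was at its limit. The other held the board but could not reach the insertion pose. I put the board back in the rack and regrasped it with the tool tilted the other way.

**Last checks:**
- **Board:** upright, bar over the jaw face, about 3–6 mm short of mid-slot, within the 12 mm allowed.
- **Wedge:** straight to about 2°, thin end about 22–26 mm past mid-slot.
- **Tightness:** the last push reached about 17 N, slightly above the advised 10–15 N, and moved the wedge only about 0.3 mm.
- **Release:** the gripper is clear of everything.
- **Bystanders:** tip tin, timer and nuts looked undisturbed in the pictures, but I did not re-measure them.

**What is less certain:** The scene and top cameras disagreed by 3–6 mm along the slot. The lasting grip force between wedge, board and clamp could not be measured directly.

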